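Load the three-collet clamping head with bar blanks

TASK

Press the red mushroom stop button right down before loading anything. Then push every wooden bar lying on the grey mat, round end first, into a collet of its own in the clamping head, right up against the depth stop, and close that collet's lever fully; leave the lever of a collet without a bar open. When all bars are clamped, turn the stop button's knob clockwise as far as it goes to reset it; leave the sanding block lying on the mat where it is.

Things in the scene. Friction and masses are not known exactly. Their poses are not given: they have to be found in the camera images.
- head: Grey clamping head, fixed, 150 mm deep, 260 mm wide, 100 mm high, with three level collets side by side in its front face, which looks to the robot. Origin on the table under the middle of the front face; x axis into the head, away from the robot, y to the left, z up. It stands at a different place and yaw in each run.
- stop1 (a point): Centre of the depth stop at the bottom of collet 1 (left as seen from the robot), on the collet's axis, 60 mm above the table and 55 mm behind the front face of the head. Its x axis points along the collet's axis into the collet, level and away from the robot; y to the left, z up. The open collet is a level hole 27 mm wide, 55 mm deep, mouth in the front face with a steel ring 6 mm proud; neighbouring collets are 90 mm apart.
- stop2 (a point): Centre of the depth stop at the bottom of collet 2 (middle as seen from the robot), on the collet's axis, 60 mm above the table and 55 mm behind the front face of the head. Its x axis points along the collet's axis into the collet, level and away from the robot; y to the left, z up. The open collet is a level hole 27 mm wide, 55 mm deep, mouth in the front face with a steel ring 6 mm proud; neighbouring collets are 90 mm apart.
- stop3 (a point): Centre of the depth stop at the bottom of collet 3 (right as seen from the robot), on the collet's axis, 60 mm above the table and 55 mm behind the front face of the head. Its x axis points along the collet's axis into the collet, level and away from the robot; y to the left, z up. The open collet is a level hole 27 mm wide, 55 mm deep, mouth in the front face with a steel ring 6 mm proud; neighbouring collets are 90 mm apart.
- lever1 (a joint): Hand lever on top of the head over collet 1. 0 = fully open (leans 0.35 rad towards the front of the head), 1.1 = fully closed (leans 0.75 rad away, to the back). Starts at 0 to 0.2. It stays where it is left; about 0.2 N m moves it (about 3 N pushing it backwards near the ball), and it lowers the collet's jaw. Pushing it forwards opens it again.
- lever2 (a joint): Hand lever on top of the head over collet 2. 0 = fully open (leans 0.35 rad towards the front of the head), 1.1 = fully closed (leans 0.75 rad away, to the back). Starts at 0 to 0.2. It stays where it is left; about 0.2 N m moves it (about 3 N pushing it backwards near the ball), and it lowers the collet's jaw. Pushing it forwards opens it again.
- lever3 (a joint): Hand lever on top of the head over collet 3. 0 = fully open (leans 0.35 rad towards the front of the head), 1.1 = fully closed (leans 0.75 rad away, to the back). Starts at 0 to 0.2. It stays where it is left; about 0.2 N m moves it (about 3 N pushing it backwards near the ball), and it lowers the collet's jaw. Pushing it forwards opens it again.
- lever1_ball (a point): Centre of the black ball (28 mm) at the end of lever 1. The lever is a 12 mm round steel rod that turns about a level axis (along the head's y axis) 45 mm behind the front face of the head and 105 mm above the table; the ball's centre is 85 mm from that axis. The point's y axis is the hinge axis.
- lever2_ball (a point): Centre of the black ball (28 mm) at the end of lever 2. The lever is a 12 mm round steel rod that turns about a level axis (along the head's y axis) 45 mm behind the front face of the head and 105 mm above the table; the ball's centre is 85 mm from that axis. The point's y axis is the hinge axis.
- lever3_ball (a point): Centre of the black ball (28 mm) at the end of lever 3. The lever is a 12 mm round steel rod that turns about a level axis (along the head's y axis) 45 mm behind the front face of the head and 105 mm above the table; the ball's centre is 85 mm from that axis. The point's y axis is the hinge axis.
- bar1_mid (a point): Mid-length of a wooden bar, 160 mm long, about 80 g, on its axis; x axis along it to the round end. Last 75 mm at +x: round, 24 mm across, tapering to 14 mm over the last 8 mm. Other 85 mm (80 mm behind this point to 5 mm ahead): square, 28 x 28 mm, too thick for the collet. Starts lying on the mat, this point 18 mm above the table. None from the start if absent (two or three bars are there).
- bar2_mid (a point): Mid-length of a wooden bar, 160 mm long, about 80 g, on its axis; x axis along it to the round end. Last 75 mm at +x: round, 24 mm across, tapering to 14 mm over the last 8 mm. Other 85 mm (80 mm behind this point to 5 mm ahead): square, 28 x 28 mm, too thick for the collet. Starts lying on the mat, this point 18 mm above the table. None from the start if absent (two or three bars are there).
- bar3_mid (a point): Mid-length of a wooden bar, 160 mm long, about 80 g, on its axis; x axis along it to the round end. Last 75 mm at +x: round, 24 mm across, tapering to 14 mm over the last 8 mm. Other 85 mm (80 mm behind this point to 5 mm ahead): square, 28 x 28 mm, too thick for the collet. Starts lying on the mat, this point 18 mm above the table. None from the start if absent (two or three bars are there).
- mat: Grey cutting mat, fixed, 360 x 220 x 4 mm, on which the bars lie, beside the head (left or right of it, on the side away from the stop box). Origin at the centre of its underside, x along its length.
- stop_box: Grey stop box, fixed, 110 x 110 x 60 mm, that carries the mushroom button in the middle of its top. Origin at the centre of its underside.
- knob_top (a point): Middle of the top of the mushroom button's grip bar, 119 mm above the table when not pressed. The grip bar is 50 mm long (along this point's x axis), 14 mm wide (its y axis) and stands 25 mm above the mushroom (60 mm across). It goes down and turns with the button.
- stop_press (a joint): How far the button is pressed down: 0 up, 0.010 m fully down. A spring lifts it again when let go: 3 N to start, 8 N fully down. More than 0.008 counts as pressed right down.
- stop_turn (a joint): Turn of the button's knob, rad, growing clockwise as seen from above: starts at 0 to 0.2, ends at a stop at 1.3 (reset). It stays where it is left; about 0.06 N m turns it.
- sanding_block: Dark wooden sanding block lying on the far end of the mat, 70 x 45 x 28 mm. Origin at the centre of its underside. To be left alone.

How it is judged:
By the outcome, as a careful person would: the job done as asked, in the order asked, and still so for the second after the job is handed in, with the robot touching nothing.
Of bar1, bar2, bar3 only 2 to 3 are there at a start; the rules pass over those that are not, and their reading is None.
At some moment in a run one of bar1, bar2, bar3 may be knocked a few centimetres aside while the robot is not near it.
Once in a run the grip may slacken for a moment while it holds something.
It also fails if it takes over 210 s, if anything falls off the work surface, if the arm or the gripper's body presses on something with over 40 N, if the wrist force passes 120 N, or if a joint passes its speed limit or range.

ROBOT

A 6-joint arm with a two-finger parallel gripper is mounted at the origin on the work surface. World frame = base frame: x ahead of the robot, y to its left, z up, the work surface at z = 0. Lengths are in m, angles in degrees, forces in N, time in s.
With the tool pointing down it reaches from about 0.3 to 0.75 m from the base axis. Payload 8.5 kg.
Tool frame: the origin (TCP) lies midway between the tips of the shut fingers; the grasp point (between the pads) lies 19 mm behind it (env.grip_depth is the distance from the TCP to the grasp point, in m); y points along the fingers, x is the direction in which the jaws open and shut, and the axes are right-handed (so a half turn about y gives the same grasp; the last joint's range is limited). The gripper opens to 85 mm and grips with 20 to 120 N. Pads are 22 mm wide; open, the fingers measure 114 mm over their backs; the gripper's body (76 mm by 85 mm) begins 54 mm behind the grasp point. The pads swing forward as they close: fully open they stand 13 mm farther back than shut.
Start: joints at [-77.538, 21.807, 74.336, -0, 83.858, -12.336], TCP at [0.231, -0.499, 0.203] pointing down, gripper open.
Joint ranges: [-178.18, 178.18], [-50.72, 133.34], [12.68, 142.11], [-81.47, 261.47], [9.98, 163.14], [-165.26, 165.26]. Speed limits (degrees/s): [136.94, 136.94, 180, 180, 180, 180].

INTERFACE

Orientations are given as a 3x3 rotation matrix whose columns are the frame's x, y, z axes.
In Python, from rig import env gives the robot as it stands.
- The arm moves only by the shell command python3 -m inch 'ROWS' [FORCE]. ROWS is JSON, a list that holds one entry, the list of rows, each a list of 7 numbers: the gripper command: -1 is shut, 1 is fully open, values between are in proportion, then the shift along the world's x, y, z in cm, then the turn, a rotation vector about the world's x, y, z in degrees. In form: [[[grip, dx, dy, dz, rx, ry, rz], ...]]. A call has 1 to 20 rows; each row is the pose to reach, as a shift and turn from the pose commanded when the call began; what a row does not reach only later rows make up. A row lasts 1/8 s, in which the tool goes at most 62.5 mm and 10.7 degrees, less where a joint would pass 70% of its speed; a pose out of reach is approached as far as the arm can. A call with a gripper value outside its range is refused whole. The fingers move at their own pace and stop on an object; FORCE is the grip in N (left out, the last holds). Time passes only in rows, so rows that repeat a pose let the fingers close. It gives the time, the measured TCP pose, the force and the opening at its end, in the units of the state.
- env.observe(): the state, without advancing time (a new reading comes with each control period).
- env.get_image(name): name is "scene" or "top"; returns a dict with "frame" (400x640x3 uint8, red, green, blue), "mtx" (3x3 intrinsics, pixels), "rvec" (rotation vector, rad) and "tvec" (3), from world to camera coordinates, as OpenCV has them. Camera axes: x right, y down, z forward; pixel columns grow to the right and rows downward; lengths in m; the calibration is good to about 2 mm. A picture is of the moment at which its call begins. There is no depth.
- env.close_job(): hands the job in, once; it reports no verdict.
The state is a dict: "time_s": time; "q": joint angles; "qvel": joint speeds; "joint_efforts": joint torques, N m; "position": TCP position; "tool_rot": TCP orientation; "ft_force": force on the tool from outside, world axes, zero at the start; "wrist_torque": the same for the moment, N m; "grip_width": finger opening in m.
Only numpy, scipy, OpenCV 4.12 (cv2) and the standard library are available. Lean on these libraries where they do the work, as an engineer would, in place of code of your own. Each camera call takes 0.05 s, during which the arm holds its last target.

## Working session

There is one attempt and no reset: what is moved stays moved. The work goes in short steps, Python scripts to look and compute and a shell command to move; the robot and the scene stay as the last step left them, time stands still between calls to the robot, and variables do not carry over. Pictures are saved under pics/ and viewed, and the job is handed in when it is done.

```bash
ls; mkdir -p pics
python3 - <<'E'
from rig import env
import cv2
o=env.observe();print(o)
for n in("scene","top"):
    d=env.get_image(n);cv2.imwrite(f"pics/{n}0.png",d["frame"][:,:,::-1]);print(n,d["mtx"],d["rvec"],d["tvec"])
E
```

```text
pics
{'time_s': 0.0, 'q': array([-7.75394012e+01,  2.18411228e+01,  7.43868430e+01, -6.80222621e-04,
        8.38570667e+01, -1.23380284e+01]), 'qvel': array([-0.01377801,  0.02625152, -0.02658984, -0.02175284, -0.03073423,
       -0.04445569]), 'joint_efforts': array([-9.04799545e-04, -4.48463702e+01, -2.31279480e+01, -2.33769424e-04,
        4.77473499e-03,  1.06875592e-05]), 'position': array([ 0.23058594, -0.49895112,  0.20249826]), 'tool_rot': array([[ 4.19431253e-01, -3.31747108e-04,  9.07787042e-01],
       [-9.07785941e-01,  1.44659291e-03,  4.19431272e-01],
       [-1.45234341e-03, -9.99998899e-01,  3.05590914e-04]]), 'ft_force': array([ 0.38371034,  0.52688163, -0.13436562]), 'wrist_torque': array([-0.03435931,  0.00602029,  0.00931897]), 'grip_width': 0.08547695922683535}
scene [[488.08333284   0.         329.89050987]
 [  0.         488.08333284 201.39115728]
 [  0.           0.           1.        ]] [ 0.93595794  2.59088791 -0.96901541] [ 0.39948467 -0.19106703  1.77001579]
top [[421.27612626   0.         321.91916325]
 [  0.         421.27612626 190.25673488]
 [  0.           0.           1.        ]] [ 2.16315825 -2.17964853  0.06566503] [0.04212389 0.53595128 1.10396329]
```

View pics/scene0.png

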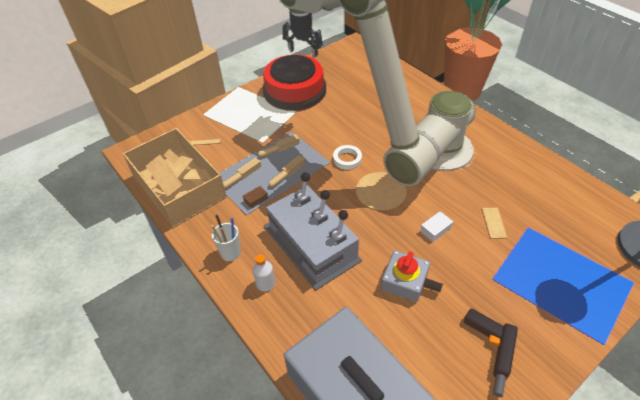

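View pics/top0.png

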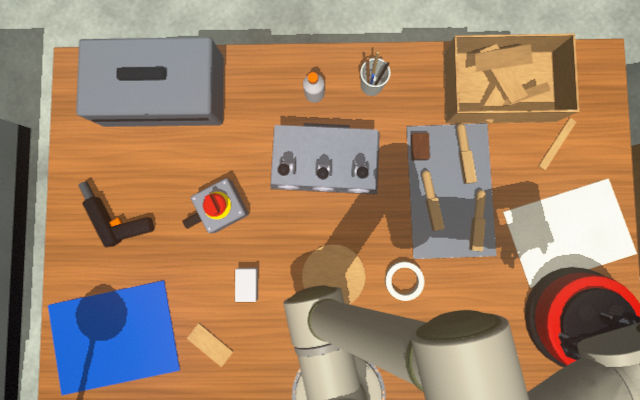

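The top view (up = +x, left = +y) shows the head at about (325,160), the stop box at (218,205), and the mat at (450,190) with three bars and the dark sanding block at (420,146). I'll zoom in.

```bash
cat > h.py <<'E'
import numpy as np, cv2
from rig import env
def im(n):
    d=env.get_image(n); d["R"]=cv2.Rodrigues(np.asarray(d["rvec"],float))[0]; d["t"]=np.asarray(d["tvec"],float).reshape(3); d["c"]=-d["R"].T@d["t"]; return d
def ray(d,px):
    u=np.array([px[0],px[1],1.0]); v=d["R"].T@np.linalg.solve(d["mtx"],u); return v/np.linalg.norm(v)
def onz(d,px,z):
    v=ray(d,px); c=d["c"]; return c+v*(z-c[2])/v[2]
def proj(d,P):
    p=d["mtx"]@(d["R"]@np.asarray(P,float)+d["t"]); return p[:2]/p[2]
def tri(d1,p1,d2,p2):
    v1,v2=ray(d1,p1),ray(d2,p2); A=np.stack([v1,-v2],1); s=np.linalg.lstsq(A,d2["c"]-d1["c"],rcond=None)[0]
    a=d1["c"]+s[0]*v1; b=d2["c"]+s[1]*v2; return (a+b)/2,np.linalg.norm(a-b)
def crop(d,x0,y0,w,h,s,fn):
    f=d["frame"][y0:y0+h,x0:x0+w,::-1]; cv2.imwrite(fn,cv2.resize(f,None,fx=s,fy=s,interpolation=cv2.INTER_CUBIC))
E
python3 - <<'E'
from h import *
d=im("top");s=im("scene");print(d["c"],s["c"])
crop(d,260,110,130,95,6,"pics/head_t.png")
crop(d,400,115,110,150,4,"pics/mat_t.png")
crop(d,175,170,80,70,8,"pics/box_t.png")
crop(s,210,120,150,170,4,"pics/head_s.png")
crop(s,375,240,75,65,8,"pics/box_s.png")
E
```

```text
[0.44649295 0.01668388 1.14373023] [1.11878897 0.76212724 1.2233249 ]
```

View pics/head_t.png

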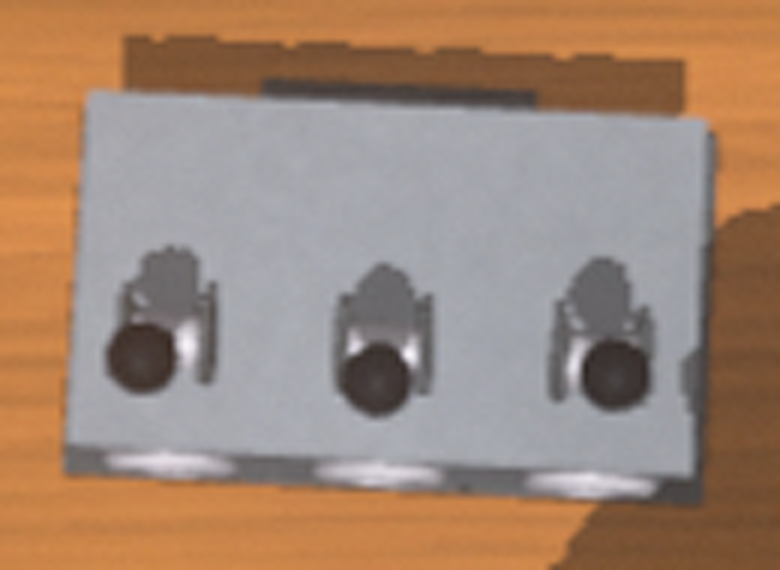

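View pics/mat_t.png

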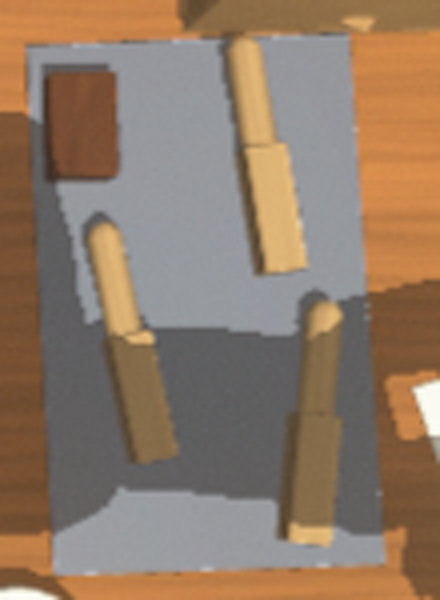

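View pics/box_t.png

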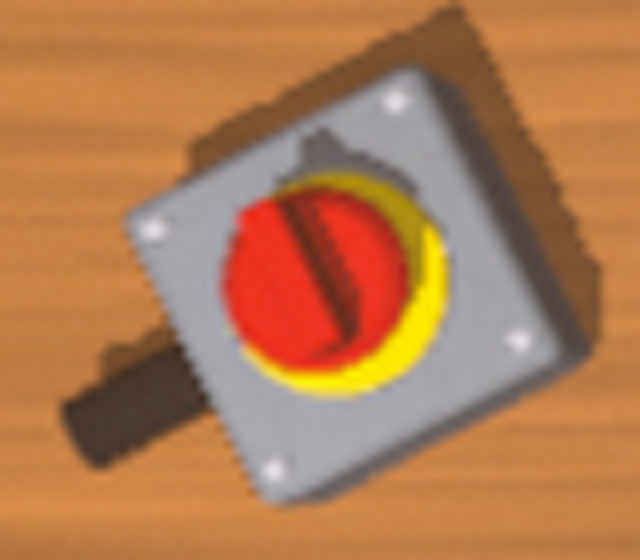

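View pics/head_s.png

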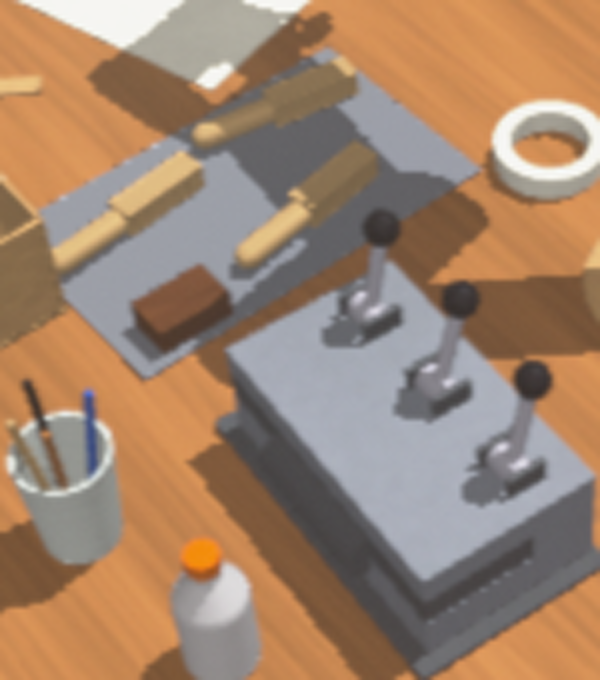

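View pics/box_s.png

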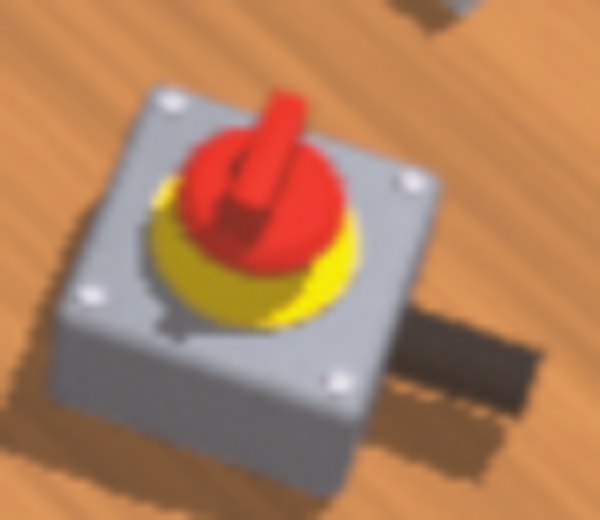

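```bash
python3 - <<'E'
from h import *
d=im("top");s=im("scene")
T=lambda u,x0,y0,k:((u[0]+.5)/k-.5+x0,(u[1]+.5)/k-.5+y0)
print("head corners")
C=[onz(d,T(u,260,110,6),.1) for u in[(88,92),(712,122),(693,473),(70,443)]]
for c in C:print(c.round(4))
print([np.linalg.norm(C[i]-C[(i+1)%4]).round(4) for i in range(4)])
for b,a in zip([(141,357),(377,378),(615,374)],[(533,380),(461,299),(381,228)]):
    print("ball",*tri(d,T(b,260,110,6),s,T(a,210,120,4)))
A=[onz(d,T(u,175,170,8),.06) for u in[(152,229),(397,101),(520,341),(274,470)]]
B=[onz(s,T(u,375,240,8),.06) for u in[(413,181),(172,101),(92,295),(340,381)]]
for n,X in(("t",A),("s",B)):
    print(np.round(X,4),np.mean(X,0)); 
tops=[((240,210),),]
print("knob bar dir top",[onz(d,T(u,175,170,8),.119).round(4) for u in[(278,200),(340,350),(290,282)]])
print("knob bar scene ends",[onz(s,T(u,375,240,8),.119).round(4) for u in[(290,98),(250,200)]])
for i,(x,y,w,h)in enumerate([(450,117,35,72),(415,165,35,70),(465,183,30,72)]):crop(d,x,y,w,h,8,f"pics/b{i}.png")
E
python3 -c "
import cv2,numpy as np
f=[cv2.copyMakeBorder(cv2.imread(f'pics/b{i}.png'),0,0,0,0,0)for i in range(3)]
H=576
f=[cv2.copyMakeBorder(a,0,H-a.shape[0],0,0,0) for a in f]
c=np.hstack(f);cv2.imwrite('pics/bars.png',c);print(c.shape)"
```

```text
head corners
[0.6964 0.1557 0.1   ]
[ 0.6806 -0.1058  0.1   ]
[ 0.5335 -0.0954  0.1   ]
[0.5482 0.1629 0.1   ]
[np.float64(0.262), np.float64(0.1475), np.float64(0.2587), np.float64(0.1484)]
ball [0.57106858 0.1241163  0.19024188] 0.0026163199136529504
ball [0.56204121 0.03451585 0.18974932] 0.0031852222472468607
ball [ 0.56307616 -0.05610304  0.19053011] 0.002014405572145384
[[0.5154 0.3703 0.06  ]
 [0.5563 0.291  0.06  ]
 [0.4782 0.2503 0.06  ]
 [0.4373 0.3294 0.06  ]] [0.49680134 0.31025785 0.06      ]
[[0.4331 0.3286 0.06  ]
 [0.4742 0.2494 0.06  ]
 [0.5525 0.2899 0.06  ]
 [0.5115 0.3687 0.06  ]] [0.49283992 0.30918569 0.06      ]
knob bar dir top [array([0.5202, 0.3124, 0.119 ]), array([0.4741, 0.2927, 0.119 ]), array([0.495 , 0.3083, 0.119 ])]
knob bar scene ends [array([0.4752, 0.3004, 0.119 ]), array([0.5151, 0.3209, 0.119 ])]
(576, 800, 3)
```

View pics/bars.png

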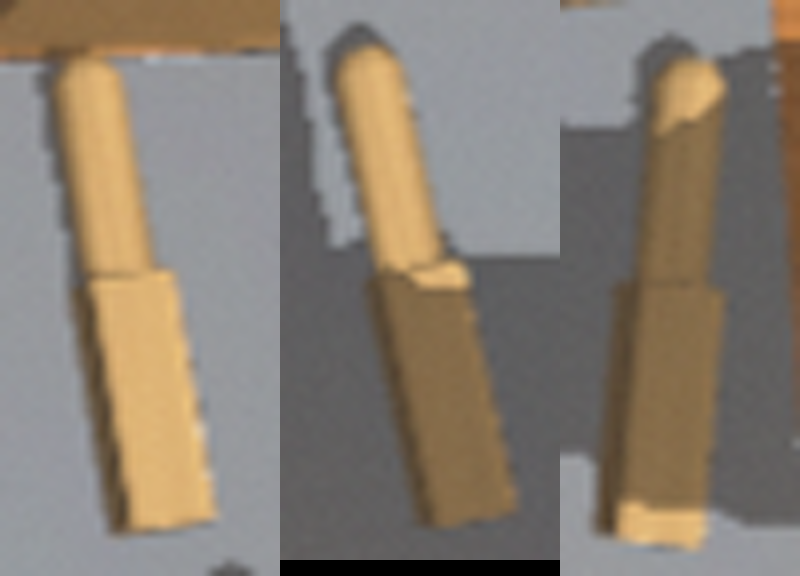

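Run:
```python
from h import *
d=im("top");s=im("scene")
T=lambda u,x0,y0,k:((u[0]+.5)/k-.5+x0,(u[1]+.5)/k-.5+y0)
print("head corners scene (BR,BL,FL)",[onz(s,T(u,210,120,4),.1).round(4) for u in[(228,350),(428,583),(595,480)]])
O=[(450,117),(415,165),(465,183)]
tip=[(90,60),(88,45),(132,58)]
rd=[((91,100),(117,250)),((93,80),(128,240)),((130,100),(114,260))]
sq=[[(92,278),(172,270),(215,522),(128,532)],[(105,280),(188,270),(237,512),(148,527)],[(72,290),(162,288),(145,547),(57,537)]]
for i in range(3):
    q=[onz(d,T(u,*O[i],8),.032) for u in sq[i]]; f=(q[0]+q[1])/2; b=(q[2]+q[3])/2
    r=[onz(d,T(u,*O[i],8),.018) for u in rd[i]]; t=onz(d,T(tip[i],*O[i],8),.018)
    a=lambda v:np.degrees(np.arctan2(v[1],v[0])).round(2)
    print(i,"front",f[:2].round(4),"back",b[:2].round(4),"len",np.linalg.norm(f-b).round(4),"w",np.linalg.norm(q[0]-q[1]).round(4),np.linalg.norm(q[2]-q[3]).round(4),"tip",t[:2].round(4),"L",np.linalg.norm(t-b).round(4),"ang sq",a(f-b),"round",a(r[0]-r[1]),"tip-b",a(t-b),"mid",((t+b)/2)[:2].round(4))
crop(s,215,130,95,70,8,"pics/bars_s.png")
```

```text
head corners scene (BR,BL,FL) [array([ 0.679 , -0.1008,  0.1   ]), array([0.6927, 0.1592, 0.1   ]), array([0.5478, 0.1675, 0.1   ])]
0 front [ 0.6371 -0.3449] back [ 0.5528 -0.3549] len 0.0849 w 0.0265 0.0287 tip [ 0.7125 -0.3378] L 0.1613 ang sq 6.81 round 7.78 tip-b 6.11 mid [ 0.6327 -0.3464]
1 front [ 0.5101 -0.2538] back [ 0.43   -0.2666] len 0.0811 w 0.0274 0.0294 tip [ 0.5882 -0.2399] L 0.161 ang sq 9.04 round 10.74 tip-b 9.58 mid [ 0.5091 -0.2532]
2 front [ 0.4574 -0.3729] back [ 0.3755 -0.3647] len 0.0824 w 0.0292 0.0285 tip [ 0.5342 -0.3855] L 0.1607 ang sq -5.67 round -7.73 tip-b -7.46 mid [ 0.4548 -0.3751]
```

View pics/bars_s.png

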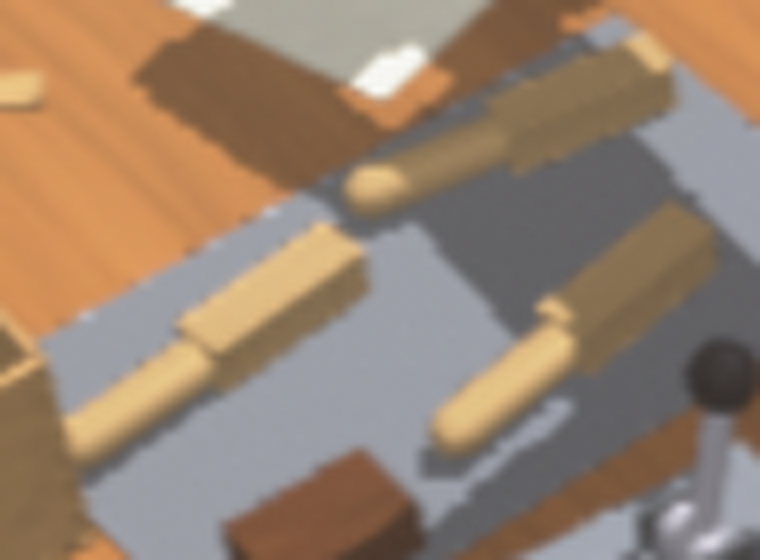

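The points check out: the head is 260x148 at z=0.10, its three balls are 90 mm apart, and the bars are about 160 mm long. The two cameras differ by 2–4 mm, so I average them. I'll move over the button with the fingers shut.

```bash
python3 -m inch '[[[-1,0,0,6,0,0,0],[-1,0,0,10,0,0,0],[-1,13,40,12,0,0,0],[-1,13,40,12,0,0,0],[-1,13,40,12,0,0,0],[-1,13,40,12,0,0,0],[-1,13,40,12,0,0,0],[-1,13,40,12,0,0,0],[-1,26.4,80.9,12,0,0,0],[-1,26.4,80.9,12,0,0,0],[-1,26.4,80.9,12,0,0,0],[-1,26.4,80.9,12,0,0,0],[-1,26.4,80.9,12,0,0,0],[-1,26.4,80.9,12,0,0,0],[-1,26.4,80.9,12,0,0,0],[-1,26.4,80.9,12,0,0,0],[-1,26.4,80.9,-5,0,0,0],[-1,26.4,80.9,-5,0,0,0],[-1,26.4,80.9,-5,0,0,0],[-1,26.4,80.9,-5,0,0,0]]]' 40
python3 - <<'E'
from h import *
d=im("top");s=im("scene")
crop(d,150,150,130,100,6,"pics/k1t.png");crop(s,360,180,110,120,5,"pics/k1s.png")
o=env.observe();P=o["position"];print(P,proj(d,P),proj(s,P))
E
```

```text
time_s: 2.9
position: [0.4933, 0.3092, 0.1506]
tool_rot: [[0.419, -0.006, 0.908], [-0.908, -0.002, 0.419], [-0.0, -1.0, -0.007]]
ft_force: [-0.1, -0.1, 0.4]
grip_width: 0.0002
[0.49552234 0.31004163 0.15491899] [205.79455031 203.92324813] [409.51777281 250.40093906]
```

View pics/k1s.png

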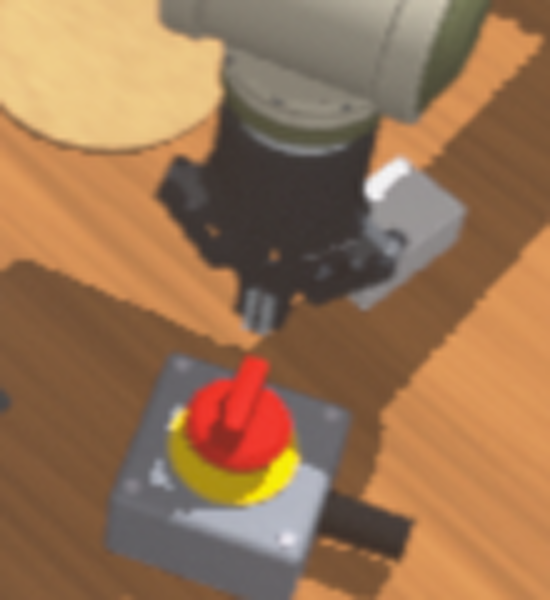

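View pics/k1t.png

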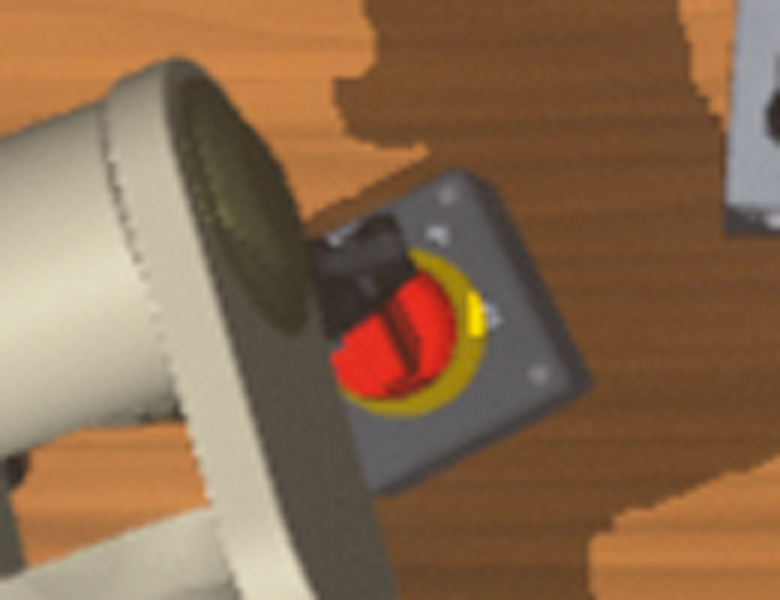

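Run:
```python
from h import *
o=env.observe();P=o["position"]
s=im("scene");d=im("top");print(P,proj(s,P),proj(d,P),o["tool_rot"].round(3).tolist(),env.grip_depth)
f=s["frame"].copy()
crop(s,380,210,60,60,10,"pics/k2s.png");
```

```text
[0.49552234 0.31004163 0.15491899] [409.51777281 250.40093906] [205.79455031 203.92324813] [[0.419, 0.002, 0.908], [-0.908, 0.001, 0.419], [0.0, -1.0, 0.002]] 0.0187
```

View pics/k2s.png

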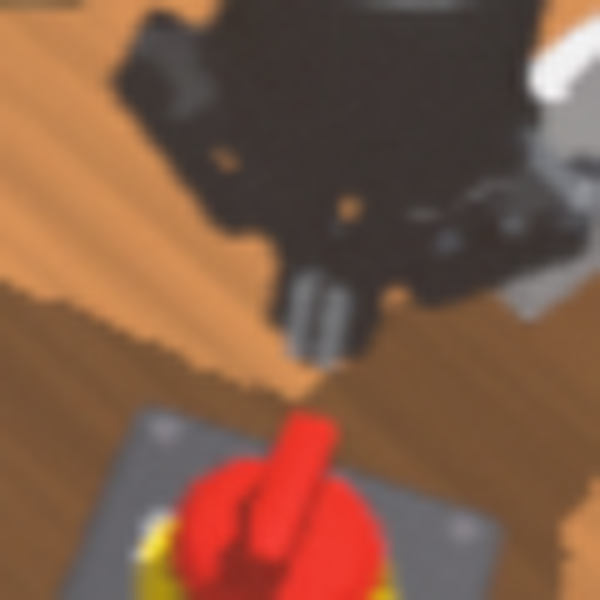

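The fingertips are at (412,246) and the knob's grip bar is directly below at (410,258). I'll lower and feel for contact.

```bash
python3 -m inch '[[[-1,0,0,-3,0,0,0],[-1,0,0,-3,0,0,0],[-1,0,0,-3.6,0,0,0],[-1,0,0,-3.6,0,0,0]]]'; python3 -m inch '[[[-1,0,0,-0.6,0,0,0],[-1,0,0,-0.6,0,0,0],[-1,0,0,-0.6,0,0,0]]]'
```

```text
time_s: 3.6
position: [0.495, 0.3098, 0.1179]
tool_rot: [[0.419, 0.001, 0.908], [-0.908, 0.0, 0.419], [0.0, -1.0, 0.001]]
ft_force: [-0.5, 0.2, 0.3]
grip_width: -0.0004
time_s: 3.98
position: [0.4947, 0.3097, 0.1112]
tool_rot: [[0.419, 0.0, 0.908], [-0.908, 0.0, 0.419], [-0.0, -1.0, 0.0]]
ft_force: [0.1, 0.2, 1.1]
grip_width: 0.0
```

```bash
python3 -m inch '[[[-1,0,0,-0.4,0,0,0],[-1,0,0,-0.4,0,0,0],[-1,0,0,-0.4,0,0,0]]]'
python3 - <<'E'
from h import *
s=im("scene");d=im("top")
crop(s,375,210,75,75,8,"pics/k3s.png");
E
```

```text
time_s: 4.35
position: [0.4947, 0.3098, 0.1071]
tool_rot: [[0.419, -0.0, 0.908], [-0.908, -0.0, 0.419], [-0.0, -1.0, -0.0]]
ft_force: [0.2, -0.6, -0.4]
grip_width: -0.0002
```

View pics/k3s.png

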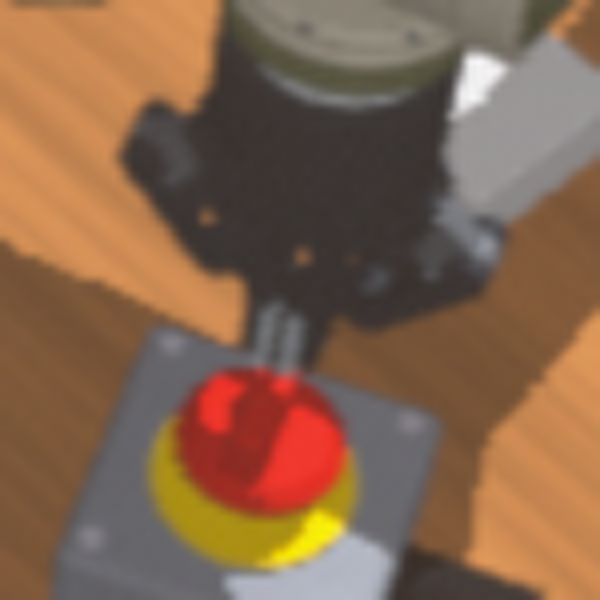

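Run:
```python
from h import *
s=im("scene");d=im("top")
for z in(.151,.155,.165,.17,.175):print(z,onz(s,(411.8,246.5),z).round(4))
P=np.array([.4947,.3098,.107]);print(proj(s,P),proj(d,P), "knob",proj(s,[.4948,.3097,.119]),proj(s,[.4948,.3097,.109]))
crop(d,170,165,80,75,8,"pics/k3t.png")
```

```text
0.151 [0.4795 0.3034 0.151 ]
0.155 [0.4819 0.3051 0.155 ]
0.165 [0.4878 0.3094 0.165 ]
0.17 [0.4908 0.3115 0.17  ]
0.175 [0.4938 0.3136 0.175 ]
[407.76202127 260.31071531] [211.5848324  205.16954006] knob [408.1777234  257.82203494] [407.78731068 259.89513556]
```

View pics/k3t.png

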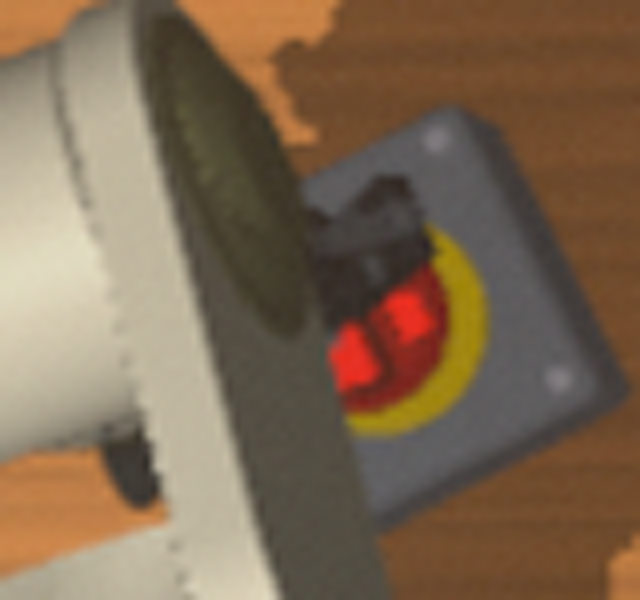

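```bash
python3 -m inch '[[[-1,0,0,-0.4,0,0,0],[-1,0,0,-0.4,0,0,0],[-1,0,0,-0.4,0,0,0]]]';python3 -m inch '[[[-1,0,0,-0.4,0,0,0],[-1,0,0,-0.4,0,0,0],[-1,0,0,-0.4,0,0,0]]]'
```

```text
time_s: 4.92
position: [0.4947, 0.3097, 0.1031]
tool_rot: [[0.419, -0.0, 0.908], [-0.908, -0.0, 0.419], [-0.0, -1.0, -0.0]]
ft_force: [0.5, 1.5, -1.4]
grip_width: 0.0002
time_s: 5.3
position: [0.4947, 0.3097, 0.0991]
tool_rot: [[0.419, -0.0, 0.908], [-0.908, -0.0, 0.419], [-0.0, -1.0, -0.0]]
ft_force: [-0.1, 0.1, 0.0]
grip_width: -0.0
```

Run:
```python
from h import *
s=im("scene")
crop(s,385,235,50,50,12,"pics/k4s.png");
```

```text
(no output)
```

View pics/k4s.png

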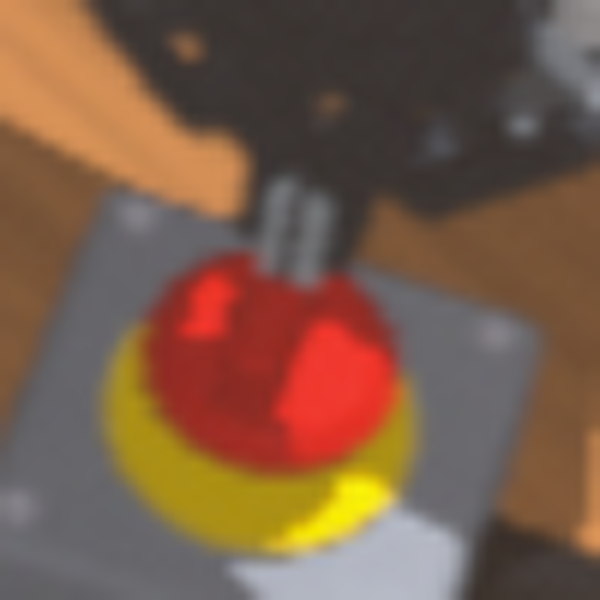

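```bash
python3 -m inch '[[[-1,0,0,-0.3,0,0,0],[-1,0,0,-0.3,0,0,0],[-1,0,0,-0.3,0,0,0]]]';python3 -m inch '[[[-1,0,0,-0.3,0,0,0],[-1,0,0,-0.3,0,0,0],[-1,0,0,-0.3,0,0,0]]]'
```

```text
time_s: 5.72
position: [0.4947, 0.3097, 0.0961]
tool_rot: [[0.419, -0.0, 0.908], [-0.908, -0.0, 0.419], [0.0, -1.0, -0.0]]
ft_force: [0.2, 0.4, -0.1]
grip_width: 0.0001
time_s: 6.1
position: [0.4947, 0.3097, 0.0931]
tool_rot: [[0.419, -0.0, 0.908], [-0.908, 0.0, 0.419], [-0.0, -1.0, 0.0]]
ft_force: [0.3, -0.0, 0.4]
grip_width: -0.0001
```

```bash
python3 -m inch '[[[-1,0,0,-0.4,0,0,0],[-1,0,0,-0.4,0,0,0],[-1,0,0,-0.4,0,0,0]]]';python3 - <<'E'
from h import *
s=im("scene");d=im("top")
a=s["frame"][225:285,375:440,::-1];b=d["frame"][170:230,180:245,::-1]
cv2.imwrite("pics/k5.png",cv2.resize(np.hstack([a,b]),None,fx=6,fy=6,interpolation=cv2.INTER_CUBIC))
E
```

```text
time_s: 6.48
position: [0.4949, 0.3098, 0.0894]
tool_rot: [[0.419, 0.001, 0.908], [-0.908, 0.0, 0.419], [0.0, -1.0, 0.001]]
ft_force: [0.0, 0.1, 2.5]
grip_width: 0.0003
```

View pics/k5.png

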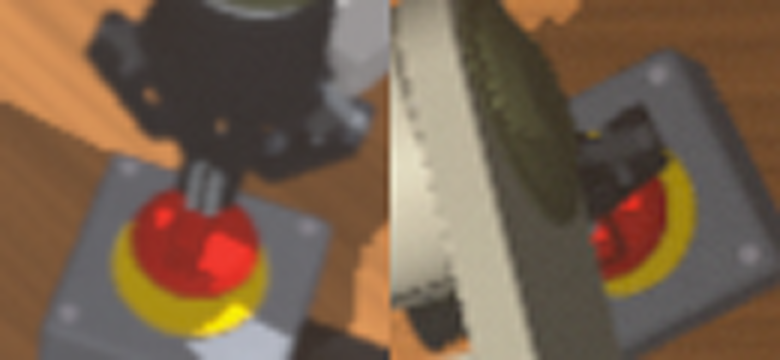

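```bash
python3 -m inch '[[[-1,0,0,-0.3,0,0,0],[-1,0,0,-0.3,0,0,0],[-1,0,0,-0.3,0,0,0]]]';python3 -m inch '[[[-1,0,0,-0.3,0,0,0],[-1,0,0,-0.3,0,0,0],[-1,0,0,-0.3,0,0,0]]]'
```

```text
time_s: 6.95
position: [0.4948, 0.3098, 0.0863]
tool_rot: [[0.419, 0.0, 0.908], [-0.908, 0.0, 0.419], [0.0, -1.0, 0.0]]
ft_force: [0.4, 0.6, 4.0]
grip_width: -0.0005
time_s: 7.32
position: [0.4948, 0.3098, 0.0833]
tool_rot: [[0.419, 0.0, 0.908], [-0.908, 0.0, 0.419], [0.0, -1.0, 0.001]]
ft_force: [0.7, -0.1, 5.6]
grip_width: 0.0001
```

```bash
python3 -m inch '[[[-1,0,0,-0.3,0,0,0],[-1,0,0,-0.4,0,0,0],[-1,0,0,-0.4,0,0,0],[-1,0,0,-0.4,0,0,0]]]';python3 -m inch '[[[-1,0,0,-0.15,0,0,0],[-1,0,0,-0.2,0,0,0],[-1,0,0,-0.2,0,0,0],[-1,0,0,-0.2,0,0,0]]]'
```

```text
time_s: 7.82
position: [0.4951, 0.3099, 0.0807]
tool_rot: [[0.42, 0.002, 0.908], [-0.908, 0.001, 0.42], [0.0, -1.0, 0.002]]
ft_force: [-3.1, -0.9, 15.3]
grip_width: 0.0
time_s: 8.32
position: [0.4955, 0.3101, 0.0805]
tool_rot: [[0.42, 0.004, 0.908], [-0.908, 0.001, 0.42], [0.001, -1.0, 0.004]]
ft_force: [-5.8, -2.6, 29.1]
grip_width: 0.0004
```

Contact at z≈0.090 and bottomed out at 0.0807, a 10 mm stroke with force then rising to 29 N, so the button is fully down. The TCP height at contact (0.090, against a knob top of 0.119) is odd. I'll check the fingertip calibration while moving to the first bar.

```bash
python3 -m inch '[[[-1,0,0,6,0,0,0],[-1,0,0,12,0,0,0],[-1,0,0,18,0,0,0],[-1,0,0,24,0,0,0],[-1,-2.6,-28,24,0,0,-8],[-1,-2.6,-28,24,0,0,-8],[-1,-2.6,-28,24,0,0,-8],[-1,-2.6,-28,24,0,0,-8],[-1,-2.6,-28,24,0,0,-8],[-1,-2.6,-56.8,17,0,0,-15],[-1,-2.6,-56.8,17,0,0,-15],[-1,-2.6,-56.8,17,0,0,-15],[-1,-2.6,-56.8,17,0,0,-15],[-1,-2.6,-56.8,17,0,0,-15],[-1,-2.6,-56.8,7,0,0,-15],[-1,-2.6,-56.8,7,0,0,-15],[-1,-2.6,-56.8,7,0,0,-15]]]'
python3 - <<'E'
from h import *
s=im("scene");d=im("top");o=env.observe();P=o["position"];print(P,proj(s,P),proj(d,P))
crop(d,390,110,120,160,3.75 and 4,"pics/m1t.png");crop(s,215,100,140,110,5,"pics/m1s.png")
crop(s,375,240,75,65,6,"pics/m1b.png")
E
```

```text
time_s: 10.45
position: [0.4672, -0.2571, 0.1445]
tool_rot: [[0.17, -0.006, 0.985], [-0.985, 0.005, 0.17], [-0.006, -1.0, -0.005]]
ft_force: [-0.7, -1.3, 0.2]
grip_width: 0.0002
[ 0.46903591 -0.25848305  0.14815043] [290.46707315 137.89746425] [447.3703365  213.46339684]
```

View pics/m1t.png

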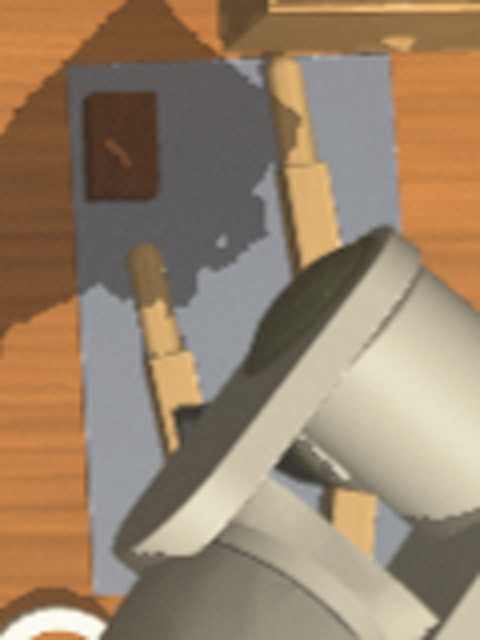

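View pics/m1s.png

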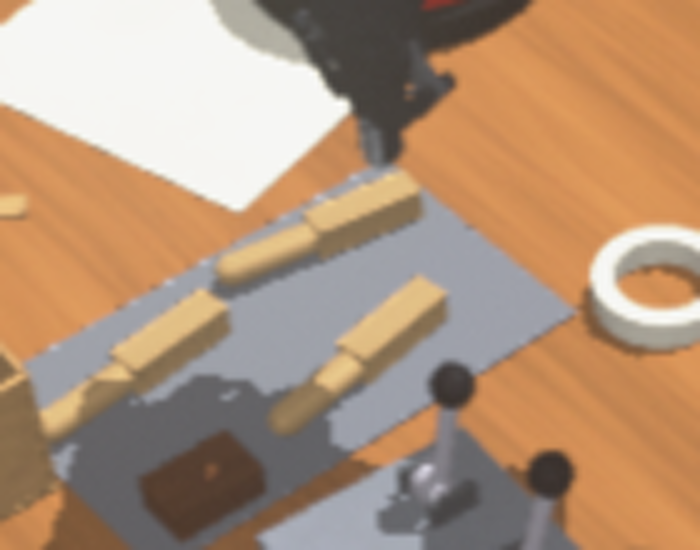

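View pics/m1b.png

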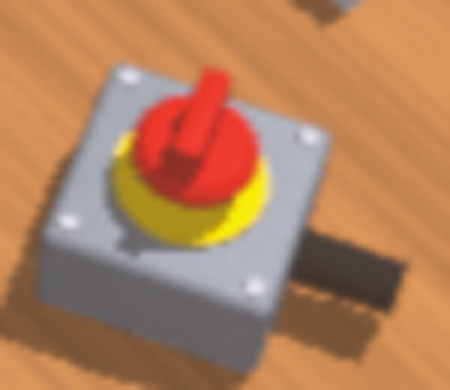

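Button intact and sprung back up. The fingertips show at scene (292,132), while the reported TCP projects to (290,138), so the real tips sit well above the TCP, which agrees with the contact height. I'll cross-check bar 1 in the scene view, then go down in steps while watching the force.

```bash
python3 - <<'E'
from h import *
s=im("scene");d=im("top")
T=lambda u,x0,y0,k:((u[0]+.5)/k-.5+x0,(u[1]+.5)/k-.5+y0)
r=[onz(s,T(u,215,100,5),.032)[:2] for u in[(418,275),(447,293),(340,345),(365,362)]]
print(np.round(r,4)); b=(r[0]+r[1])/2;f=(r[2]+r[3])/2;print(b,f,np.linalg.norm(f-b),np.degrees(np.arctan2(*(f-b)[::-1])))
E
python3 -m inch '[[[0.3,0,0,0,0,0,0],[0.3,0,0,-3,0,0,0],[0.3,0,0,-6,0,0,0],[0.3,0,0,-10,0,0,0],[0.3,0,0,-10,0,0,0],[0.3,0,0,-10,0,0,0]]]' 40
```

```text
[[ 0.4299 -0.2808]
 [ 0.4253 -0.2532]
 [ 0.5122 -0.2602]
 [ 0.5087 -0.236 ]]
[ 0.42763339 -0.26697334] [ 0.51048263 -0.24813083] 0.08496491482009086 12.812902561700728
time_s: 11.4
position: [0.4695, -0.2589, 0.0488]
tool_rot: [[0.17, 0.002, 0.985], [-0.985, -0.002, 0.17], [0.002, -1.0, 0.002]]
ft_force: [-0.5, 0.1, 0.3]
grip_width: 0.0555
```

```bash
python3 -m inch '[[[0.3,0,0,-1.5,0,0,0],[0.3,0,0,-3,0,0,0],[0.3,0,0,-3,0,0,0],[0.3,0,0,-3,0,0,0]]]'
python3 - <<'E'
from h import *
s=im("scene");P=env.observe()["position"];print(P,proj(s,P));crop(s,265,100,70,70,8,"pics/m2s.png")
E
```

```text
time_s: 11.9
position: [0.4688, -0.2584, 0.0172]
tool_rot: [[0.17, 0.0, 0.985], [-0.985, -0.0, 0.17], [0.0, -1.0, -0.0]]
ft_force: [0.7, -0.1, 0.0]
grip_width: 0.0557
[ 0.46885918 -0.25841491  0.01735928] [293.39523623 166.08638671]
```

View pics/m2s.png

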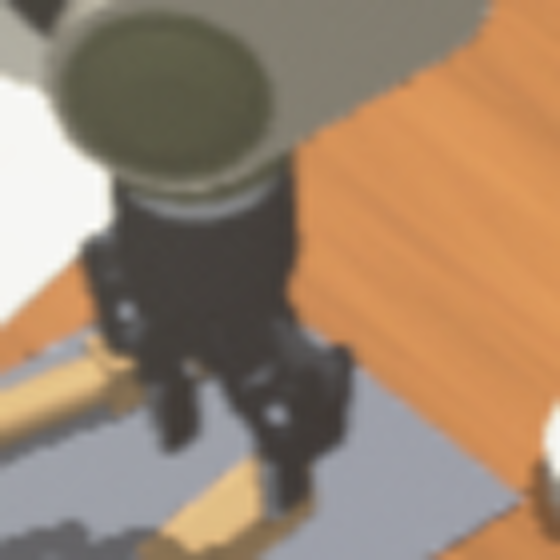

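```bash
python3 -m inch '[[[0.3,0,0,-1,0,0,0],[0.3,0,0,-2,0,0,0],[0.3,0,0,-2,0,0,0],[0.3,0,0,-2,0,0,0]]]';python3 -m inch '[[[0.3,0,0,-0.5,0,0,0],[0.3,0,0,-0.5,0,0,0],[0.3,0,0,-0.5,0,0,0]]]'
python3 - <<'E'
from h import *
s=im("scene");P=env.observe()["position"];print(P,proj(s,P));crop(s,265,100,70,70,8,"pics/m3s.png")
E
```

```text
time_s: 12.45
position: [0.4687, -0.2583, -0.0029]
tool_rot: [[0.17, -0.0, 0.985], [-0.985, 0.0, 0.17], [-0.0, -1.0, -0.0]]
ft_force: [0.6, -0.1, -1.1]
grip_width: 0.0556
time_s: 12.82
position: [0.4687, -0.2583, -0.0078]
tool_rot: [[0.17, 0.0, 0.985], [-0.985, -0.0, 0.17], [0.0, -1.0, 0.0]]
ft_force: [-0.1, 0.0, -0.2]
grip_width: 0.056
[ 0.46870952 -0.25829492 -0.0077916 ] [293.96405671 171.13536887]
```

View pics/m3s.png

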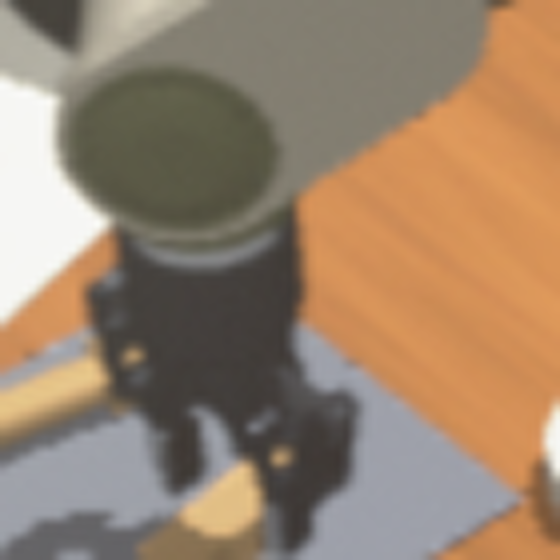

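```bash
python3 -m inch '[[[0.3,0,0,-0.5,0,0,0],[0.3,0,0,-1,0,0,0],[0.3,0,0,-1.0,0,0,0],[0.3,0,0,-1,0,0,0]]]';python3 -m inch '[[[0.3,0,0,-0.5,0,0,0],[0.3,0,0,-0.5,0,0,0],[0.3,0,0,-0.5,0,0,0]]]'
python3 - <<'E'
from h import *
s=im("scene");P=env.observe()["position"];print(P,proj(s,P));crop(s,265,100,70,70,8,"pics/m4s.png")
E
```

```text
time_s: 13.38
position: [0.4687, -0.2583, -0.0179]
tool_rot: [[0.17, -0.0, 0.985], [-0.985, 0.0, 0.17], [-0.0, -1.0, -0.0]]
ft_force: [-0.3, -0.4, -0.4]
grip_width: 0.0557
time_s: 13.75
position: [0.4687, -0.2583, -0.0229]
tool_rot: [[0.17, -0.0, 0.985], [-0.985, 0.0, 0.17], [-0.0, -1.0, 0.0]]
ft_force: [-0.3, -0.2, 0.5]
grip_width: 0.0554
[ 0.4686861  -0.25829686 -0.02284715] [294.27114266 174.10171388]
```

View pics/m4s.png

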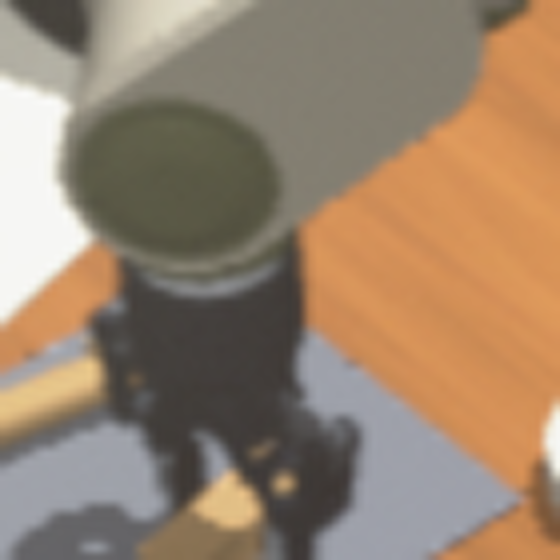

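```bash
python3 -m inch '[[[-0.5,0,0,0,0,0,0],[-1,0,0,0,0,0,0],[-1,0,0,0,0,0,0],[-1,0,0,0,0,0,0],[-1,0,0,0,0,0,0],[-1,0,0,0,0,0,0]]]' 60; python3 -m inch '[[[-1,0,0,3,0,0,0],[-1,0,0,6,0,0,0],[-1,0,0,12,0,0,0],[-1,0,0,17,0,0,0],[-1,0,0,17,0,0,0],[-1,0,0,17,0,0,0]]]'
python3 - <<'E'
from h import *
s=im("scene");crop(s,240,90,100,80,8,"pics/m5s.png");d=im("top");crop(d,390,110,120,160,4,"pics/m5t.png")
E
```

```text
time_s: 14.55
position: [0.4688, -0.2584, -0.0226]
tool_rot: [[0.17, 0.0, 0.985], [-0.985, -0.0, 0.17], [0.001, -1.0, 0.0]]
ft_force: [0.6, 0.1, 5.6]
grip_width: 0.0268
time_s: 15.3
position: [0.4682, -0.2578, 0.146]
tool_rot: [[0.17, -0.002, 0.985], [-0.985, 0.001, 0.17], [-0.002, -1.0, -0.001]]
ft_force: [0.2, -0.2, -0.7]
grip_width: 0.0272
```

View pics/m5s.png

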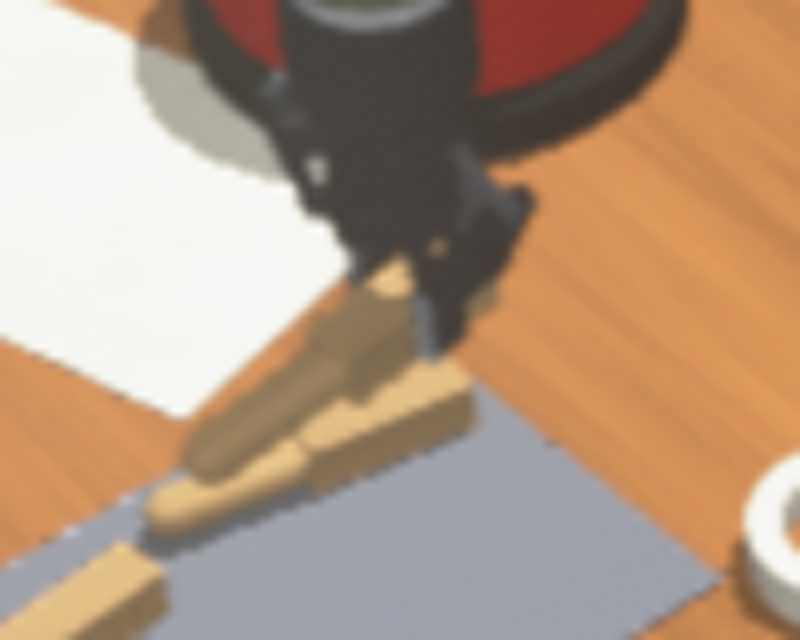

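View pics/m5t.png

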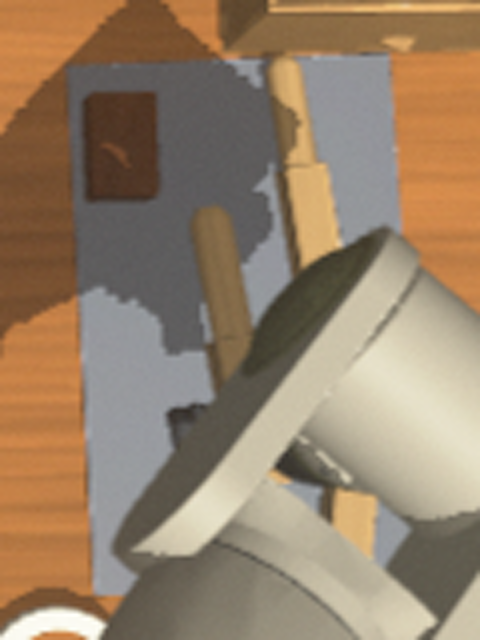

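```bash
python3 - <<'E'
from h import *
s=im("scene");d=im("top")
print(tri(s,(264.8,147.5),d,(441.3,162)),env.observe()["position"])
E
python3 -m inch '[[[-1,-4,3,0,0,0,-4],[-1,-8,6,0,0,0,-8],[-1,-10,10,0,0,0,-13],[-1,-10,15,0,0,0,-13],[-1,-10,20,0,0,0,-13],[-1,-10,25,0,0,0,-13],[-1,-10,30,0,0,0,-13],[-1,-10,35,0,0,0,-13],[-1,-8,39.2,0,0,0,-13],[-1,-6.8,39.2,0,0,0,-13],[-1,-6.8,39.2,0,0,0,-13],[-1,-6.8,39.2,0,0,0,-13],[-1,-6.8,39.2,0,0,0,-13]]]'
python3 - <<'E'
from h import *
print(env.observe()["position"])
s=im("scene");crop(s,290,130,100,100,6,"pics/i1s.png");d=im("top");crop(d,255,110,130,160,4,"pics/i1t.png")
E
```

```text
(array([ 0.58320414, -0.23484725,  0.19174787]), np.float64(0.003920831779690737)) [ 0.46823374 -0.25796624  0.14578769]
time_s: 17.12
position: [0.4003, 0.133, 0.1471]
tool_rot: [[-0.057, -0.0, 0.998], [-0.998, -0.0, -0.057], [0.0, -1.0, -0.0]]
ft_force: [0.5, -0.6, -0.8]
grip_width: 0.0273
[0.40033666 0.13300229 0.14712301]
```

View pics/i1s.png

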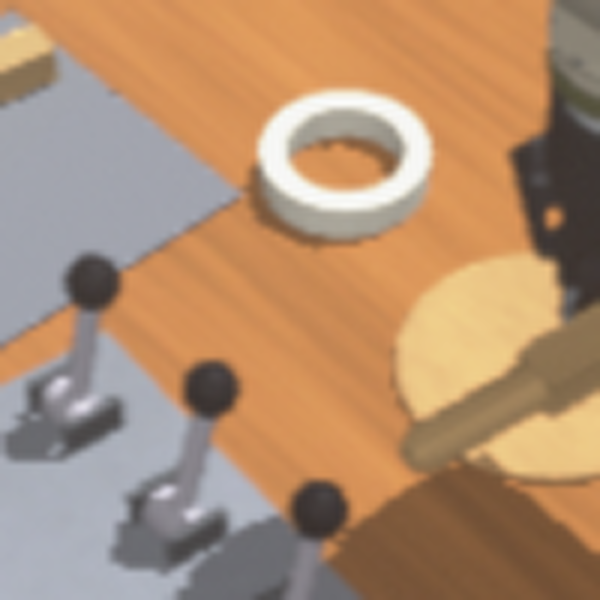

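View pics/i1t.png

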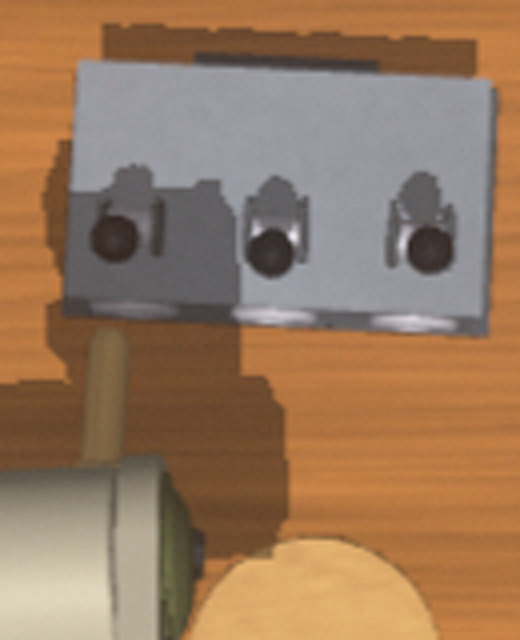

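```bash
python3 -m inch '[[[-1,0,0.1,-5,0,0,0],[-1,0,0.1,-10,0,0,0],[-1,0,0.1,-12.8,0,0,0],[-1,0,0.1,-12.8,0,0,0],[-1,0,0.1,-12.8,0,0,0]]]'
python3 - <<'E'
from h import *
print(env.observe()["position"])
s=im("scene");crop(s,320,180,60,60,10,"pics/i2s.png");d=im("top");crop(d,255,160,70,80,7,"pics/i2t.png")
for n,z in(("tip",0),):
  for q in([.5452,.1258,.06],): print(proj(d,q),proj(s,q))
E
```

```text
time_s: 17.85
position: [0.4014, 0.1347, 0.0202]
tool_rot: [[-0.056, 0.002, 0.998], [-0.998, 0.0, -0.056], [-0.0, -1.0, 0.002]]
ft_force: [0.2, 0.2, -0.0]
grip_width: 0.0272
[0.40141054 0.13467025 0.02017514]
[287.70068715 185.91847866] [349.27004171 238.44536017]
```

View pics/i2s.png

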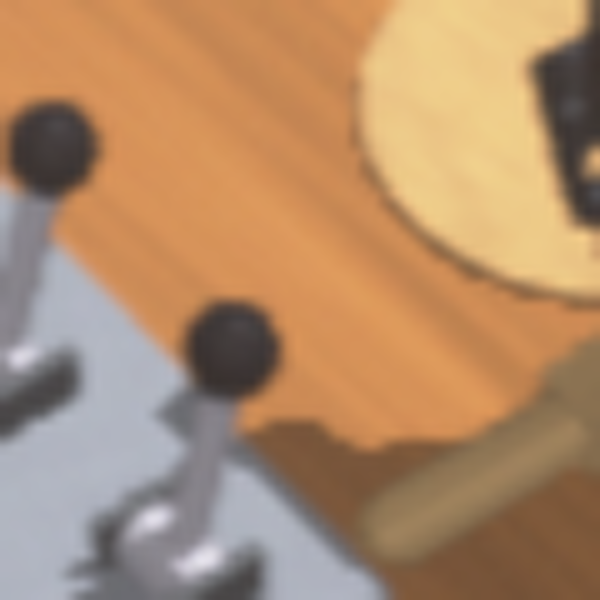

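View pics/i2t.png

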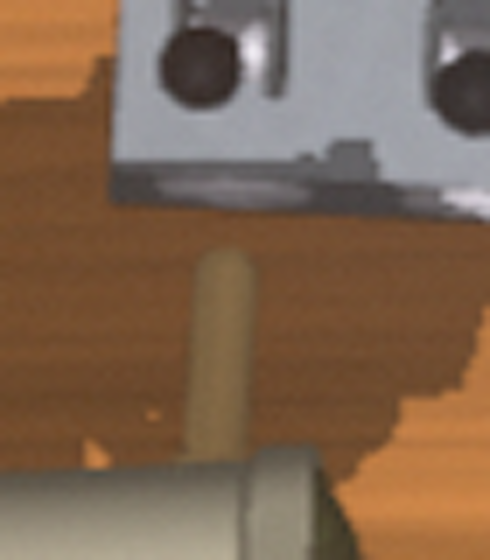

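```bash
python3 - <<'E'
from h import *
s=im("scene");d=im("top")
print(tri(s,(357.5,233.5),d,(287.1,195.7)))
E
python3 -m inch '[[[-1,1,-0.2,0,0,0,0],[-1,2,-0.26,0,0,0,0],[-1,3,-0.32,0,0,0,0],[-1,3,-0.32,0,0,0,0]]]'; python3 -m inch '[[[-1,1,-0.06,0,0,0,0],[-1,2,-0.11,0,0,0,0],[-1,2,-0.11,0,0,0,0]]]'
```

```text
(array([0.51805251, 0.12839489, 0.06368524]), np.float64(0.004182891898877871))
time_s: 18.55
position: [0.4315, 0.1314, 0.019]
tool_rot: [[-0.056, 0.0, 0.998], [-0.998, 0.0, -0.056], [-0.0, -1.0, 0.0]]
ft_force: [-0.8, 0.1, -0.2]
grip_width: 0.0269
time_s: 18.92
position: [0.4515, 0.1304, 0.0191]
tool_rot: [[-0.056, 0.001, 0.998], [-0.998, 0.0, -0.056], [-0.0, -1.0, 0.001]]
ft_force: [-0.6, -0.4, -1.1]
grip_width: 0.0269
```

```bash
python3 -m inch '[[[-1,1,-0.06,0,0,0,0],[-1,2,-0.11,0,0,0,0],[-1,2,-0.11,0,0,0,0]]]'; python3 -m inch '[[[-1,0.5,-0.03,0,0,0,0],[-1,1,-0.06,0,0,0,0],[-1,1,-0.06,0,0,0,0]]]'
```

```text
time_s: 19.3
position: [0.4715, 0.1292, 0.0191]
tool_rot: [[-0.056, 0.001, 0.998], [-0.998, 0.0, -0.056], [-0.0, -1.0, 0.001]]
ft_force: [-0.1, 0.7, -1.5]
grip_width: 0.0272
time_s: 19.68
position: [0.4805, 0.1287, 0.0189]
tool_rot: [[-0.056, -0.001, 0.998], [-0.998, -0.0, -0.056], [0.0, -1.0, -0.001]]
ft_force: [-1.7, -0.4, -1.5]
grip_width: 0.0269
```

```bash
python3 -m inch '[[[-1,0.3,-0.02,0,0,0,0],[-1,0.3,-0.02,0,0,0,0]]]'; python3 -m inch '[[[-1,0.3,-0.02,0,0,0,0],[-1,0.3,-0.02,0,0,0,0]]]';  python3 -m inch '[[[-1,0.2,-0.01,0,0,0,0],[-1,0.2,-0.01,0,0,0,0]]]'
```

```text
time_s: 19.92
position: [0.4802, 0.1287, 0.0185]
tool_rot: [[-0.056, -0.007, 0.998], [-0.998, -0.0, -0.056], [0.0, -1.0, -0.007]]
ft_force: [-13.2, -0.0, 4.2]
grip_width: 0.0271
time_s: 20.18
position: [0.4801, 0.1287, 0.0178]
tool_rot: [[-0.055, -0.014, 0.998], [-0.998, -0.0, -0.055], [0.001, -1.0, -0.014]]
ft_force: [-23.0, -0.3, 7.2]
grip_width: 0.0269
time_s: 20.42
position: [0.4801, 0.1288, 0.0173]
tool_rot: [[-0.055, -0.019, 0.998], [-0.998, -0.0, -0.055], [0.001, -1.0, -0.019]]
ft_force: [-28.3, 0.9, 6.6]
grip_width: 0.0271
```

Stopped firmly at the expected depth (x=0.480). I'll relax the push, release and look.

```bash
python3 -m inch '[[[-1,-0.6,0.03,0,0,0,0],[-1,-0.6,0.03,0,0,0,0],[-0.2,-0.6,0.03,0,0,0,0],[0.1,-0.6,0.03,0,0,0,0],[0.1,-0.6,0.03,0,0,0,0],[0.1,-0.6,0.03,0,0,0,0]]]'; python3 -m inch '[[[0.1,-0.6,0,3,0,0,0],[0.1,-0.6,0,8,0,0,0],[0.1,-3,0,13,0,0,0],[0.1,-9,0,18,0,0,0],[-1,-9,0,18,0,0,0],[-1,-9,0,18,0,0,0]]]'
python3 - <<'E'
from h import *
s=im("scene");crop(s,320,180,80,80,8,"pics/i3s.png");d=im("top");crop(d,255,150,80,80,8,"pics/i3t.png")
a=s["frame"][180:250,320:390,::-1];b=d["frame"][150:220,255:325,::-1]
cv2.imwrite("pics/i3.png",cv2.resize(np.hstack([a,b]),None,fx=5.5,fy=5.5,interpolation=cv2.INTER_CUBIC))
E
```

```text
time_s: 21.18
position: [0.483, 0.1285, 0.0192]
tool_rot: [[-0.056, 0.001, 0.998], [-0.998, 0.0, -0.056], [-0.0, -1.0, 0.001]]
ft_force: [0.4, -0.2, -0.1]
grip_width: 0.0468
time_s: 21.92
position: [0.3928, 0.1286, 0.1994]
tool_rot: [[-0.056, 0.002, 0.998], [-0.998, 0.0, -0.056], [-0.0, -1.0, 0.002]]
ft_force: [0.4, -0.1, 0.1]
grip_width: 0.0113
```

View pics/i3.png

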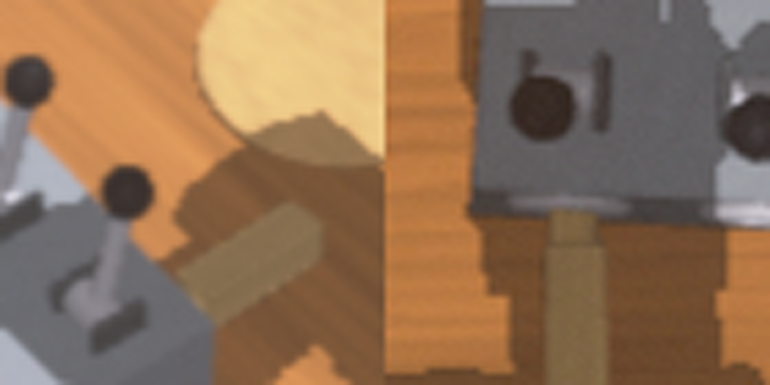

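Bar 1 is seated; about 14 mm of round is visible between ring and shoulder, as expected. Now lever 1.

```bash
python3 -m inch '[[[-1,0,0,-4,0,0,0],[-1,6,-0.2,-7.7,0,0,0],[-1,12,-0.2,-7.7,0,0,0],[-1,13,-0.2,-7.7,0,0,0],[-1,15,-0.3,-7.7,0,0,0],[-1,17,-0.4,-7.7,0,0,0],[-1,17,-0.4,-7.7,0,0,0]]]'; python3 -m inch '[[[-1,1,-0.05,0,0,0,0],[-1,2,-0.1,0,0,0,0],[-1,3,-0.15,0,0,0,0],[-1,4,-0.2,0,0,0,0],[-1,4.5,-0.2,0,0,0,0],[-1,4.5,-0.2,0,0,0,0]]]'
python3 - <<'E'
from h import *
s=im("scene");d=im("top")
a=s["frame"][170:250,310:390,::-1];b=d["frame"][120:200,265:345,::-1]
cv2.imwrite("pics/l1.png",cv2.resize(np.hstack([a,b]),None,fx=5,fy=5,interpolation=cv2.INTER_CUBIC))
E
```

```text
time_s: 22.9
position: [0.5635, 0.1242, 0.1199]
tool_rot: [[-0.056, -0.002, 0.998], [-0.998, -0.0, -0.056], [0.0, -1.0, -0.002]]
ft_force: [0.0, 0.4, -0.0]
grip_width: 0.0003
time_s: 23.65
position: [0.6087, 0.1225, 0.1224]
tool_rot: [[-0.056, 0.002, 0.998], [-0.998, -0.0, -0.056], [-0.0, -1.0, 0.002]]
ft_force: [-0.7, -0.8, -1.0]
grip_width: -0.0001
```

View pics/l1.png

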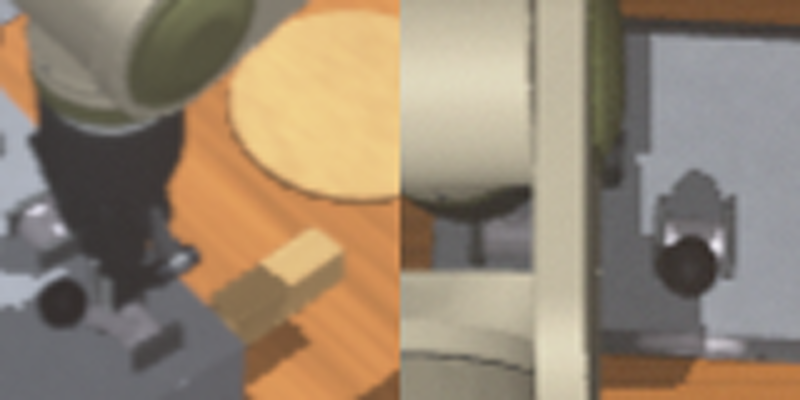

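```bash
python3 -m inch '[[[-1,0.7,0,0,0,0,0],[-1,0.7,0,0,0,0,0]]]'; python3 -m inch '[[[-1,0.5,0,0,0,0,0],[-1,0.5,0,0,0,0,0]]]'; python3 -m inch '[[[-1,0.5,-0.05,0,0,0,0],[-1,0.5,-0.05,0,0,0,0]]]'
```

```text
time_s: 24.0
position: [0.6152, 0.1225, 0.1222]
tool_rot: [[-0.056, 0.001, 0.998], [-0.998, 0.0, -0.056], [-0.0, -1.0, 0.001]]
ft_force: [0.1, 0.9, 0.1]
grip_width: -0.0
time_s: 24.25
position: [0.6172, 0.1226, 0.122]
tool_rot: [[-0.056, -0.007, 0.998], [-0.998, -0.0, -0.056], [0.001, -1.0, -0.007]]
ft_force: [-14.4, 0.3, 6.8]
grip_width: 0.0002
time_s: 24.5
position: [0.6177, 0.1225, 0.1218]
tool_rot: [[-0.055, -0.018, 0.998], [-0.998, -0.0, -0.055], [0.001, -1.0, -0.018]]
ft_force: [-34.2, -0.6, 15.3]
grip_width: 0.0
```

```bash
python3 -m inch '[[[0.3,-3,0,0,0,0,0],[0.3,-8,0,4,0,0,0],[0.3,-14,0,10,0,0,0],[0.3,-20,0,14,0,0,0],[0.3,-20,-6,14,0,0,0],[0.3,-20,-12,14,0,0,0],[0.3,-20,-12,14,0,0,0]]]'
python3 - <<'E'
from h import *
s=im("scene");d=im("top")
a=s["frame"][160:260,290:390,::-1];b=d["frame"][120:220,260:360,::-1]
cv2.imwrite("pics/l2.png",cv2.resize(np.hstack([a,b]),None,fx=4,fy=4,interpolation=cv2.INTER_CUBIC))
crop(s,215,120,100,75,8,"pics/n1s.png");crop(d,400,115,100,150,4,"pics/n1t.png")
E
```

```text
time_s: 25.38
position: [0.425, -0.0012, 0.2628]
tool_rot: [[-0.061, 0.002, 0.998], [-0.998, -0.001, -0.061], [0.001, -1.0, 0.002]]
ft_force: [-0.1, -0.1, -0.1]
grip_width: 0.0554
```

View pics/l2.png

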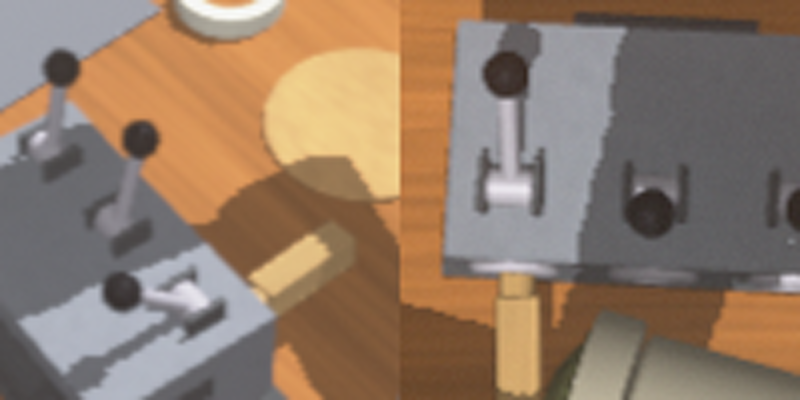

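View pics/n1s.png

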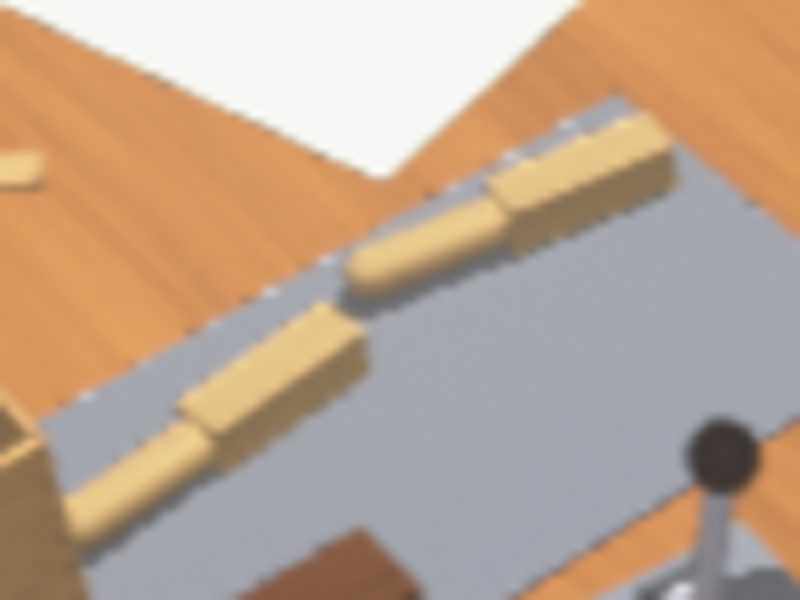

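View pics/n1t.png

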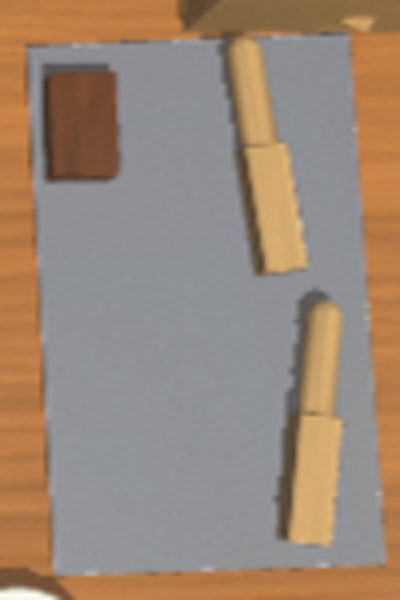

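Run:
```python
from h import *
s=im("scene");d=im("top")
T=lambda u,x0,y0,k:((u[0]+.5)/k-.5+x0,(u[1]+.5)/k-.5+y0)
print("ball1",tri(s,T((123,291),290,160,4),d,T((505-400,75),260,120,4)))
def sq(im_,pts,x0,y0,k):
    r=[onz(im_,T(u,x0,y0,k),.032)[:2] for u in pts];b=(r[0]+r[1])/2;f=(r[2]+r[3])/2
    print(b,f,np.linalg.norm(f-b),np.degrees(np.arctan2(*(f-b)[::-1])))
sq(s,[(640,112),(672,155),(487,185),(513,215)],215,120,8)
sq(d,[(288,540),(329,546),(300,413),(341,416)],400,115,4)
sq(s,[(328,302),(368,343),(178,406),(215,436)],215,120,8)
sq(d,[(260,273),(306,269),(246,145),(290,142)],400,115,4)
print(env.observe()["position"])
```

```text
ball1 (array([0.64649295, 0.11965329, 0.16987701]), np.float64(0.0019914920162030854))
[ 0.37657492 -0.3616057 ] [ 0.45665128 -0.37134573] 0.08066654000317308 -6.935061077806995
[ 0.37529685 -0.36361043] [ 0.45855382 -0.37438968] 0.08395185940890068 -7.377028052930088
[ 0.55268452 -0.35034109] [ 0.63560418 -0.34232427] 0.08330629571022666 5.522292648972843
[ 0.55298437 -0.35331109] [ 0.63791097 -0.34638339] 0.08520869073718981 4.6634512397793175
[0.42486688 0.00280508 0.26210799]
```

Lever 1's ball triangulates to (0.646, 0.120, 0.170), which matches the fully closed position. Next is the near remaining bar.

```bash
python3 -m inch '[[[0.3,-0.9,-6,0,0,0,-4],[0.3,-0.9,-12,0,0,0,-4],[0.3,-0.9,-18,0,0,0,-4],[0.3,-0.9,-24,0,0,0,-4],[0.3,-0.9,-30,0,0,0,-4],[0.3,-0.9,-37,0,0,0,-4],[0.3,-0.9,-37,0,0,0,-4],[0.3,-0.9,-37,-6,0,0,-4],[0.3,-0.9,-37,-12,0,0,-4],[0.3,-0.9,-37,-18,0,0,-4],[0.3,-0.9,-37,-22,0,0,-4],[0.3,-0.9,-37,-22,0,0,-4],[0.3,-0.9,-37,-22,0,0,-4]]]'
python3 - <<'E'
from h import *
s=im("scene");crop(s,260,90,80,70,8,"pics/n2s.png");P=env.observe()["position"];print(P)
E
```

```text
time_s: 27.2
position: [0.417, -0.368, 0.0439]
tool_rot: [[-0.124, 0.002, 0.992], [-0.992, -0.002, -0.124], [0.002, -1.0, 0.002]]
ft_force: [0.3, 0.2, 0.6]
grip_width: 0.0553
[ 0.41690668 -0.36831257  0.04422126]
```

View pics/n2s.png

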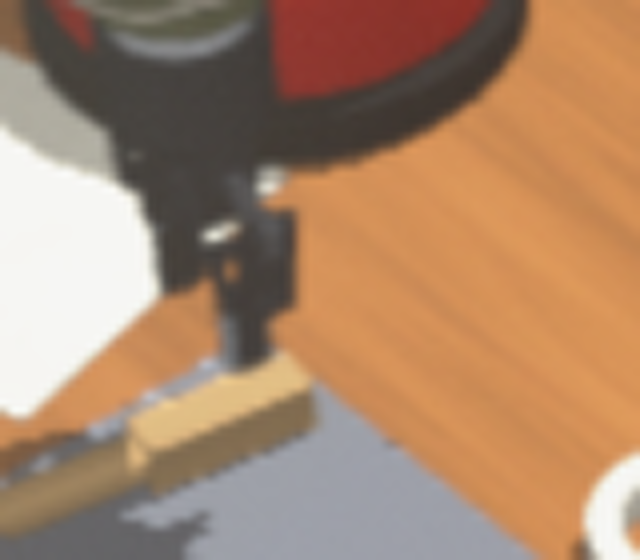

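```bash
python3 -m inch '[[[0.3,0,0,-2,0,0,0],[0.3,0,0,-4,0,0,0],[0.3,0,0,-6.3,0,0,0],[0.3,0,0,-6.3,0,0,0],[0.3,0,0,-6.3,0,0,0]]]'; python3 -m inch '[[[-0.5,0,0,0,0,0,0],[-1,0,0,0,0,0,0],[-1,0,0,0,0,0,0],[-1,0,0,0,0,0,0],[-1,0,0,0,0,0,0],[-1,0,0,0,0,0,0]]]' 60;python3 -m inch '[[[-1,0,0,3,0,0,0],[-1,0,0,6,0,0,0],[-1,0,0,12,0,0,0],[-1,0,0,16.5,0,0,0],[-1,0,0,16.5,0,0,0],[-1,0,0,16.5,0,0,0]]]'
```

```text
time_s: 27.88
position: [0.4164, -0.3687, -0.0192]
tool_rot: [[-0.125, 0.002, 0.992], [-0.992, -0.002, -0.125], [0.002, -1.0, 0.002]]
ft_force: [0.8, -0.9, -0.2]
grip_width: 0.0556
time_s: 28.62
position: [0.4161, -0.3686, -0.0196]
tool_rot: [[-0.125, 0.001, 0.992], [-0.992, -0.002, -0.125], [0.002, -1.0, 0.002]]
ft_force: [-0.4, 0.5, 7.1]
grip_width: 0.0271
time_s: 29.38
position: [0.4153, -0.3675, 0.1435]
tool_rot: [[-0.125, -0.001, 0.992], [-0.992, 0.001, -0.125], [-0.001, -1.0, -0.001]]
ft_force: [0.2, 0.1, -0.6]
grip_width: 0.027
```

```bash
python3 -m inch '[[[-1,-4,3,0,0,0,4],[-1,-5,8,0,0,0,4],[-1,-5,14,0,0,0,4],[-1,-5,20,0,0,0,4],[-1,-5,26,0,0,0,4],[-1,-5,32,0,0,0,4],[-1,-5,38,0,0,0,4],[-1,-2,41.1,0,0,0,4],[-1,-2,41.1,0,0,0,4],[-1,-2,41.1,0,0,0,4],[-1,-2,41.1,-5,0,0,4],[-1,-2,41.1,-10,0,0,4],[-1,-2,41.1,-12.2,0,0,4],[-1,-2,41.1,-12.2,0,0,4],[-1,-2,41.1,-12.2,0,0,4],[-1,-2,41.1,-12.2,0,0,4]]]'
python3 - <<'E'
from h import *
print(env.observe()["position"])
s=im("scene");d=im("top");crop(s,300,160,80,70,8,"pics/j2s.png");crop(d,280,160,70,80,7,"pics/j2t.png")
print(proj(d,[.540,.0355,.06]),proj(s,[.54,.0355,.06]))
E
```

```text
time_s: 31.38
position: [0.3962, 0.0427, 0.023]
tool_rot: [[-0.056, 0.002, 0.998], [-0.998, -0.0, -0.056], [0.0, -1.0, 0.002]]
ft_force: [-0.8, -0.9, -0.3]
grip_width: 0.0265
[0.39616535 0.04273974 0.0230402 ]
[322.60761471 187.62516498] [331.15803029 219.24067599]
```

View pics/j2s.png

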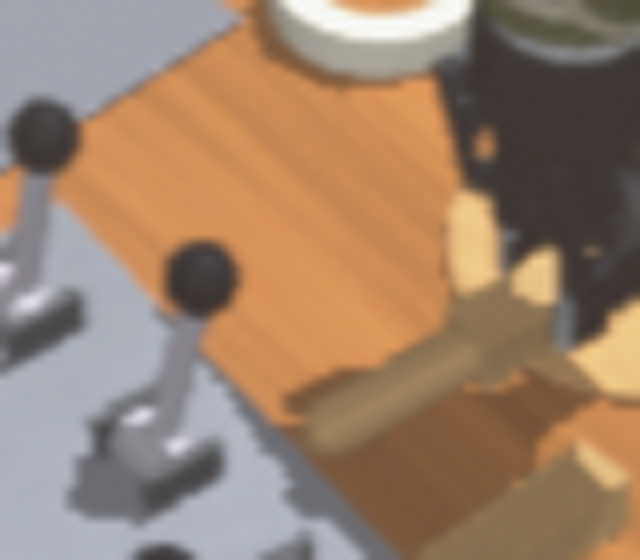

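View pics/j2t.png

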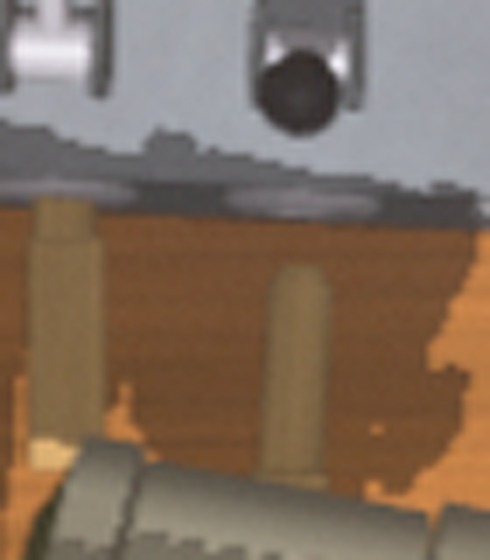

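```bash
python3 -m inch '[[[-1,1,-0.06,0,0,0,0],[-1,2,-0.12,0,0,0,0],[-1,3,-0.17,0,0,0,0],[-1,3,-0.17,0,0,0,0]]]'; python3 -m inch '[[[-1,1,-0.06,0,0,0,0],[-1,2,-0.11,0,0,0,0],[-1,2,-0.11,0,0,0,0]]]'
```

```text
time_s: 31.98
position: [0.4265, 0.0412, 0.022]
tool_rot: [[-0.056, 0.0, 0.998], [-0.998, -0.0, -0.056], [0.0, -1.0, 0.0]]
ft_force: [-0.6, -0.6, -1.0]
grip_width: 0.0275
time_s: 32.35
position: [0.4465, 0.0401, 0.0221]
tool_rot: [[-0.056, 0.001, 0.998], [-0.998, -0.0, -0.056], [0.0, -1.0, 0.001]]
ft_force: [0.1, 0.4, -0.4]
grip_width: 0.0271
```

```bash
python3 -m inch '[[[-1,1,-0.06,0,0,0,0],[-1,2,-0.11,0,0,0,0],[-1,2,-0.11,0,0,0,0]]]'; python3 -m inch '[[[-1,0.4,-0.02,0,0,0,0],[-1,0.8,-0.05,0,0,0,0],[-1,0.8,-0.05,0,0,0,0]]]';  python3 -m inch '[[[-1,0.3,-0.02,0,0,0,0],[-1,0.3,-0.02,0,0,0,0]]]'
```

```text
time_s: 32.72
position: [0.4665, 0.039, 0.0221]
tool_rot: [[-0.056, 0.001, 0.998], [-0.998, -0.0, -0.056], [0.0, -1.0, 0.001]]
ft_force: [0.4, -0.1, -0.4]
grip_width: 0.0267
time_s: 33.1
position: [0.4739, 0.0386, 0.0221]
tool_rot: [[-0.056, 0.0, 0.998], [-0.998, -0.0, -0.056], [0.0, -1.0, 0.0]]
ft_force: [-0.1, 0.1, -0.7]
grip_width: 0.0268
time_s: 33.35
position: [0.4767, 0.0385, 0.0221]
tool_rot: [[-0.056, -0.0, 0.998], [-0.998, 0.0, -0.056], [-0.0, -1.0, -0.0]]
ft_force: [-0.3, -0.0, -1.2]
grip_width: 0.027
```

```bash
python3 -m inch '[[[-1,0.3,-0.02,0,0,0,0],[-1,0.3,-0.02,0,0,0,0]]]'; python3 -m inch '[[[-1,0.3,-0.02,0,0,0,0],[-1,0.3,-0.02,0,0,0,0]]]';python3 -m inch '[[[-1,0.2,-0.01,0,0,0,0],[-1,0.2,-0.01,0,0,0,0]]]'
```

```text
time_s: 33.6
position: [0.4765, 0.0386, 0.0216]
tool_rot: [[-0.056, -0.007, 0.998], [-0.998, 0.001, -0.056], [-0.0, -1.0, -0.007]]
ft_force: [-13.3, -0.9, 4.7]
grip_width: 0.0272
time_s: 33.85
position: [0.4763, 0.0388, 0.0209]
tool_rot: [[-0.056, -0.014, 0.998], [-0.998, 0.001, -0.056], [-0.001, -1.0, -0.014]]
ft_force: [-22.5, -2.0, 5.6]
grip_width: 0.0267
time_s: 34.1
position: [0.4764, 0.0391, 0.0203]
tool_rot: [[-0.055, -0.019, 0.998], [-0.998, 0.002, -0.055], [-0.001, -1.0, -0.019]]
ft_force: [-27.9, -0.1, 6.5]
grip_width: 0.0266
```

```bash
python3 -m inch '[[[-1,-0.6,0.03,0,0,0,0],[-1,-0.6,0.03,0,0,0,0],[-0.2,-0.6,0.03,0,0,0,0],[0.1,-0.6,0.03,0,0,0,0],[0.1,-0.6,0.03,0,0,0,0],[0.1,-0.6,0.03,0,0,0,0]]]'; python3 -m inch '[[[0.1,-0.6,0,3,0,0,0],[0.1,-0.6,0,8,0,0,0],[0.1,-3,0,13,0,0,0],[0.1,-9,0,18,0,0,0],[-1,-9,0,18,0,0,0],[-1,-9,0,18,0,0,0]]]'
python3 - <<'E'
from h import *
print(env.observe()["position"])
s=im("scene");d=im("top")
a=s["frame"][170:240,310:380,::-1];b=d["frame"][150:220,280:350,::-1]
cv2.imwrite("pics/i4.png",cv2.resize(np.hstack([a,b]),None,fx=5.5,fy=5.5,interpolation=cv2.INTER_CUBIC))
E
```

```text
time_s: 34.85
position: [0.4789, 0.0382, 0.0222]
tool_rot: [[-0.056, 0.0, 0.998], [-0.998, -0.0, -0.056], [0.0, -1.0, 0.0]]
ft_force: [0.2, 0.0, 0.2]
grip_width: 0.0469
time_s: 35.6
position: [0.3888, 0.0382, 0.2024]
tool_rot: [[-0.056, 0.002, 0.998], [-0.998, -0.0, -0.056], [0.0, -1.0, 0.002]]
ft_force: [0.5, -0.6, -0.1]
grip_width: 0.0113
[0.3888256  0.03815763 0.20241879]
```

View pics/i4.png

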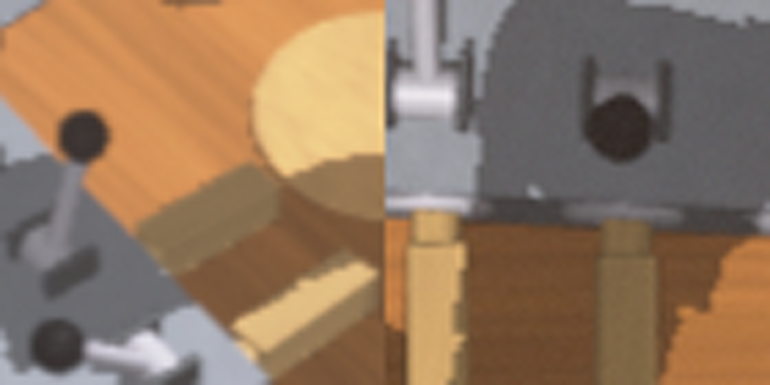

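Bar 2 is seated the same way as bar 1. Closing lever 2.

```bash
python3 -m inch '[[[-1,0,0,-4,0,0,0],[-1,6,-0.2,-8,0,0,0],[-1,12,-0.3,-8,0,0,0],[-1,13,-0.3,-8,0,0,0],[-1,15,-0.4,-8,0,0,0],[-1,17,-0.5,-8,0,0,0],[-1,18,-0.55,-8,0,0,0],[-1,19,-0.6,-8,0,0,0],[-1,20,-0.65,-8,0,0,0],[-1,21,-0.7,-8,0,0,0],[-1,21.8,-0.75,-8,0,0,0],[-1,21.8,-0.75,-8,0,0,0]]]'; python3 -m inch '[[[-1,0.5,-0.03,0,0,0,0],[-1,0.5,-0.03,0,0,0,0]]]'; python3 -m inch '[[[-1,0.5,-0.03,0,0,0,0],[-1,0.5,-0.03,0,0,0,0]]]'
```

```text
time_s: 37.2
position: [0.6079, 0.0306, 0.1224]
tool_rot: [[-0.056, 0.003, 0.998], [-0.998, -0.0, -0.056], [0.0, -1.0, 0.003]]
ft_force: [0.1, 0.5, 0.5]
grip_width: -0.0001
time_s: 37.45
position: [0.6116, 0.0304, 0.1224]
tool_rot: [[-0.056, -0.0, 0.998], [-0.998, -0.0, -0.056], [0.0, -1.0, -0.0]]
ft_force: [-3.2, 0.1, 2.9]
grip_width: 0.0
time_s: 37.7
position: [0.6122, 0.0305, 0.122]
tool_rot: [[-0.055, -0.011, 0.998], [-0.998, 0.0, -0.055], [0.0, -1.0, -0.011]]
ft_force: [-23.1, -0.5, 11.1]
grip_width: -0.0
```

Lever 2 is at its stop. I'll push slightly more, retreat, and look at the levers and the mat.

```bash
python3 -m inch '[[[-1,0.3,-0.02,0,0,0,0],[-1,0.3,-0.02,0,0,0,0]]]'; python3 -m inch '[[[0.3,-3,0,0,0,0,0],[0.3,-8,0,4,0,0,0],[0.3,-14,0,10,0,0,0],[0.3,-20,0,14,0,0,0],[0.3,-22,0,14,0,0,0],[0.3,-24,0,14,0,0,0],[0.3,-24,0,14,0,0,0],[0.3,-24,0,14,0,0,0]]]'
python3 - <<'E'
from h import *
print(env.observe()["position"])
s=im("scene");d=im("top")
a=s["frame"][160:260,290:390,::-1];b=d["frame"][120:220,260:360,::-1]
cv2.imwrite("pics/l3.png",cv2.resize(np.hstack([a,b]),None,fx=4,fy=4,interpolation=cv2.INTER_CUBIC))
crop(s,215,120,100,75,8,"pics/p1s.png");crop(d,400,115,100,150,4,"pics/p1t.png")
E
```

```text
time_s: 37.95
position: [0.6125, 0.0305, 0.1219]
tool_rot: [[-0.055, -0.018, 0.998], [-0.998, 0.0, -0.055], [0.001, -1.0, -0.018]]
ft_force: [-34.9, -0.1, 17.0]
grip_width: -0.0001
time_s: 38.95
position: [0.3806, 0.0298, 0.2621]
tool_rot: [[-0.056, 0.001, 0.998], [-0.998, -0.0, -0.056], [0.0, -1.0, 0.001]]
ft_force: [0.2, -0.7, 0.6]
grip_width: 0.0556
[0.3805723  0.02977887 0.26213556]
```

View pics/l3.png

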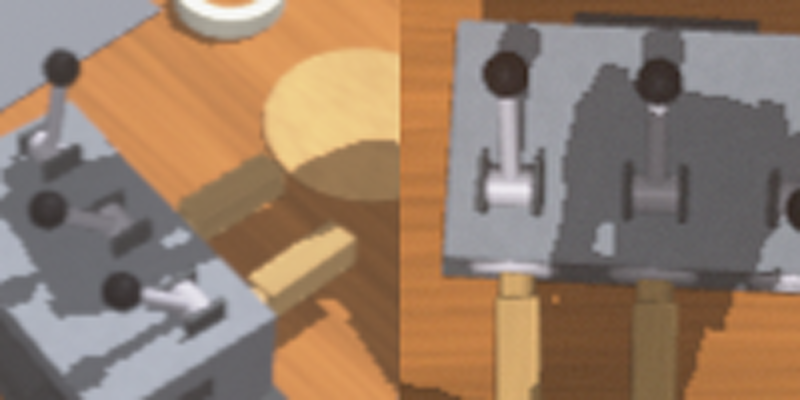

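View pics/p1s.png

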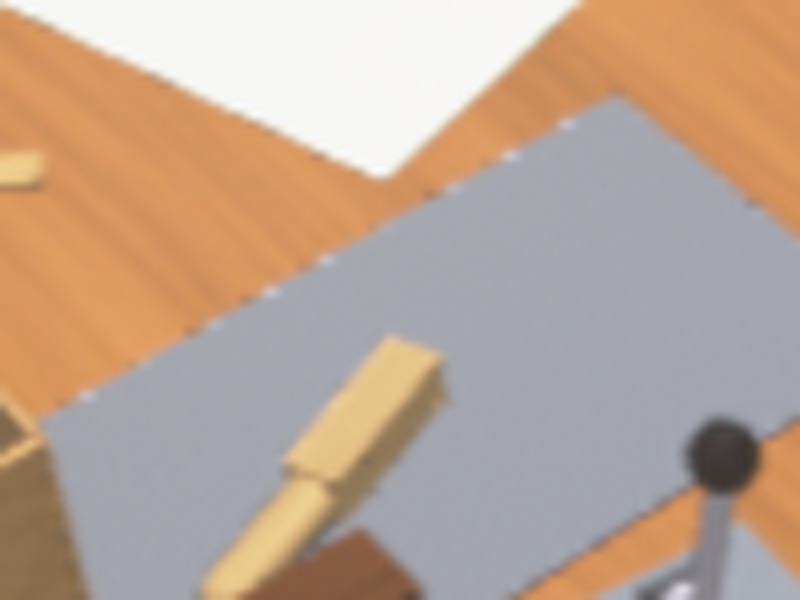

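View pics/p1t.png

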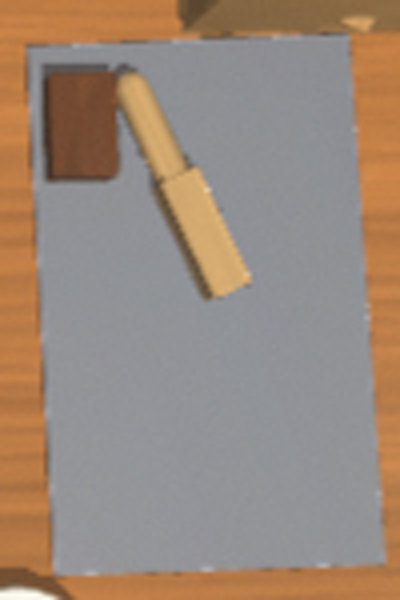

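The last bar was knocked; it now lies diagonally with its tip (top crop 125,75) right beside the sanding block. I'll zoom in for a precise pose.

Run:
```python
from h import *
s=im("scene");d=im("top")
crop(s,235,155,45,45,12,"pics/p2s.png");crop(d,405,125,60,70,8,"pics/p2t.png")
```

```text
(no output)
```

View pics/p2s.png

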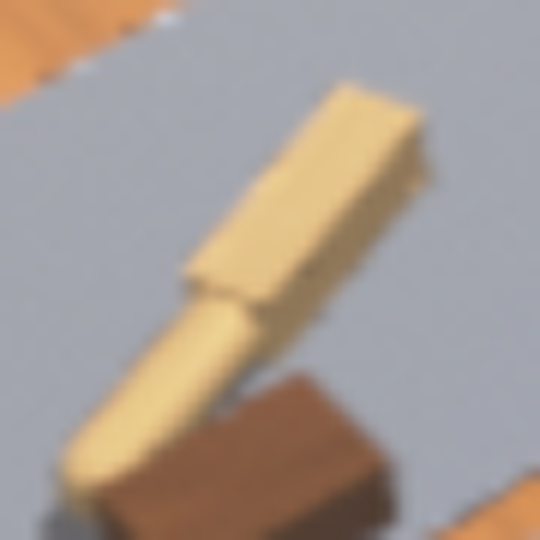

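View pics/p2t.png

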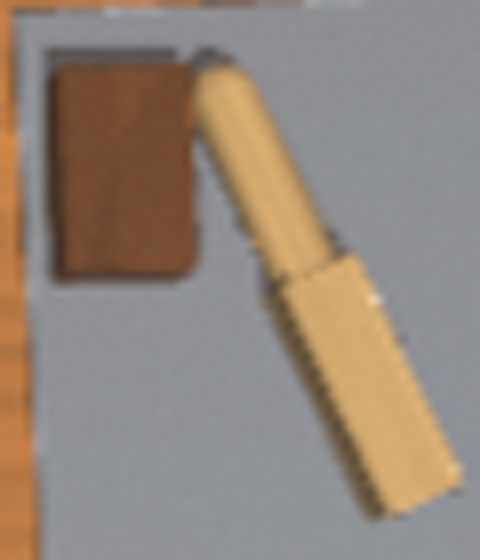

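Run:
```python
from h import *
s=im("scene");d=im("top")
T=lambda u,x0,y0,k:((u[0]+.5)/k-.5+x0,(u[1]+.5)/k-.5+y0)
def sq(im_,pts,x0,y0,k,tip):
    r=[onz(im_,T(u,x0,y0,k),.032)[:2] for u in pts];b=(r[0]+r[1])/2;f=(r[2]+r[3])/2;t=onz(im_,T(tip,x0,y0,k),.018)[:2]
    A=lambda v:np.degrees(np.arctan2(v[1],v[0])).round(2)
    print(b,f,t,"len",np.linalg.norm(f-b),np.linalg.norm(r[0]-r[1]),np.linalg.norm(r[2]-r[3]),np.linalg.norm(t-b),"ang",A(f-b),A(t-b),A(r[2]-r[0]),A(r[3]-r[1]))
sq(s,[(345,82),(424,120),(188,270),(268,305)],235,155,12,(78,475))
sq(d,[(385,518),(463,478),(283,288),(355,252)],405,125,8,(222,68))
print("block right edge",[onz(d,T(u,405,125,8),.028)[:2].round(4) for u in[(192,65),(196,272)]],env.observe()["position"])
```

```text
[ 0.53864281 -0.31846205] [ 0.61442678 -0.28566904] [ 0.67979755 -0.26510954] len 0.08257476636953794 0.028937592895364916 0.02761797133588135 0.15090113671758476 ang 23.4 20.71 23.81 22.98
[ 0.54154405 -0.31940262] [ 0.61760023 -0.28729703] [ 0.68877883 -0.26065909] len 0.08255490367797648 0.02901277274678341 0.026799272397602714 0.15852092883890678 ang 22.89 21.75 22.13 23.65
block right edge [array([ 0.6878, -0.2482]), array([ 0.6179, -0.2477])] [0.38003914 0.02988679 0.26186501]
```

```bash
python3 -m inch '[[[0.3,0,-6,0,0,0,8],[0.3,0,-12,0,0,0,16],[0.3,4,-18,0,0,0,25.3],[0.3,9,-24,0,0,0,25.3],[0.3,14,-28,0,0,0,25.3],[0.3,19.7,-33.5,0,0,0,25.3],[0.3,19.7,-33.5,0,0,0,25.3],[0.3,19.7,-33.5,0,0,0,25.3],[0.3,19.7,-33.5,-6,0,0,25.3],[0.3,19.7,-33.5,-12,0,0,25.3],[0.3,19.7,-33.5,-18,0,0,25.3],[0.3,19.7,-33.5,-22,0,0,25.3],[0.3,19.7,-33.5,-22,0,0,25.3],[0.3,19.7,-33.5,-22,0,0,25.3]]]'
python3 - <<'E'
from h import *
s=im("scene");d=im("top");crop(s,225,125,70,70,8,"pics/p3s.png");crop(d,400,115,100,120,5,"pics/p3t.png");P=env.observe()["position"];print(P)
E
```

```text
time_s: 41.0
position: [0.5775, -0.3055, 0.0445]
tool_rot: [[0.376, 0.003, 0.926], [-0.926, -0.002, 0.376], [0.003, -1.0, 0.002]]
ft_force: [1.0, -1.2, 0.6]
grip_width: 0.0553
[ 0.57759468 -0.30563246  0.04471039]
```

View pics/p3s.png

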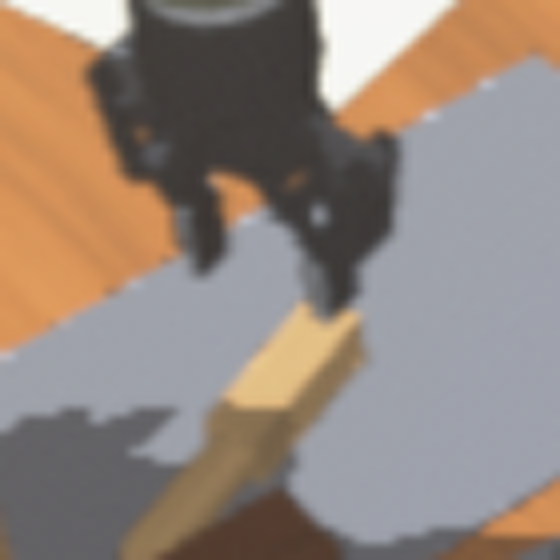

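View pics/p3t.png

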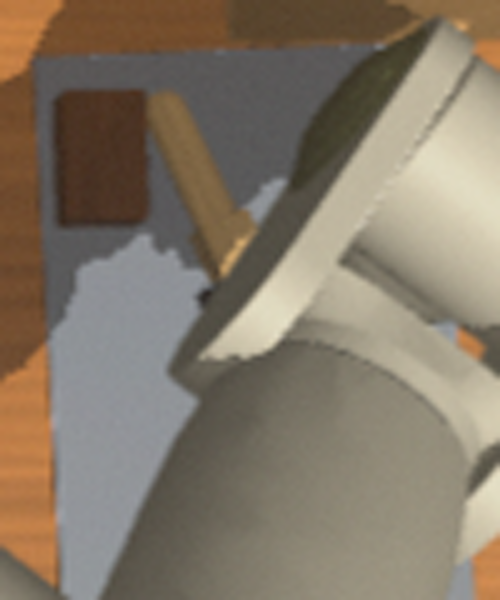

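```bash
python3 -m inch '[[[0.3,0,0,-2,0,0,0],[0.3,0,0,-4,0,0,0],[0.3,0,0,-6.3,0,0,0],[0.3,0,0,-6.3,0,0,0],[0.3,0,0,-6.3,0,0,0]]]'; python3 -m inch '[[[-0.5,0,0,0,0,0,0],[-1,0,0,0,0,0,0],[-1,0,0,0,0,0,0],[-1,0,0,0,0,0,0],[-1,0,0,0,0,0,0],[-1,0,0,0,0,0,0]]]' 60;python3 -m inch '[[[-1,0,0,3,0,0,0],[-1,0,0,6,0,0,0],[-1,0,0,12,0,0,0],[-1,0,0,16.5,0,0,0],[-1,0,0,16.5,0,0,0],[-1,0,0,16.5,0,0,0]]]'
python3 - <<'E'
from h import *
s=im("scene");d=im("top");crop(s,225,105,80,90,6,"pics/p4s.png");crop(d,400,115,100,120,5,"pics/p4t.png");P=env.observe()["position"];print(P)
E
```

```text
time_s: 41.72
position: [0.5774, -0.3056, -0.0191]
tool_rot: [[0.376, 0.002, 0.927], [-0.927, -0.002, 0.376], [0.002, -1.0, 0.001]]
ft_force: [1.3, 0.0, 0.1]
grip_width: 0.0556
time_s: 42.48
position: [0.5773, -0.3055, -0.0195]
tool_rot: [[0.376, 0.002, 0.927], [-0.927, -0.002, 0.376], [0.002, -1.0, 0.001]]
ft_force: [-0.4, -0.2, 6.1]
grip_width: 0.0267
time_s: 43.22
position: [0.5762, -0.3047, 0.1432]
tool_rot: [[0.376, -0.001, 0.927], [-0.927, 0.001, 0.376], [-0.001, -1.0, -0.001]]
ft_force: [-0.4, 1.0, -1.0]
grip_width: 0.0266
[ 0.57608042 -0.30463181  0.1424525 ]
```

View pics/p4s.png

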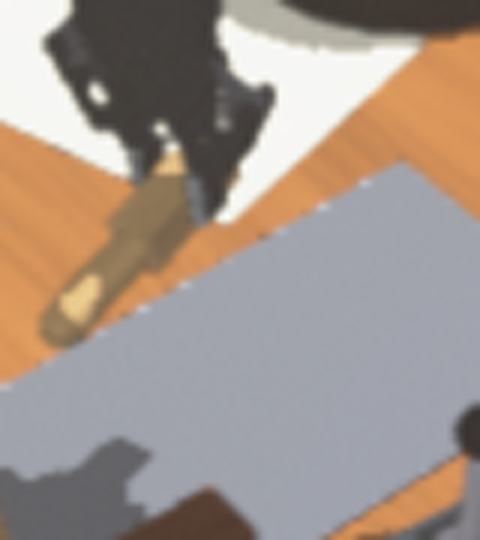

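View pics/p4t.png

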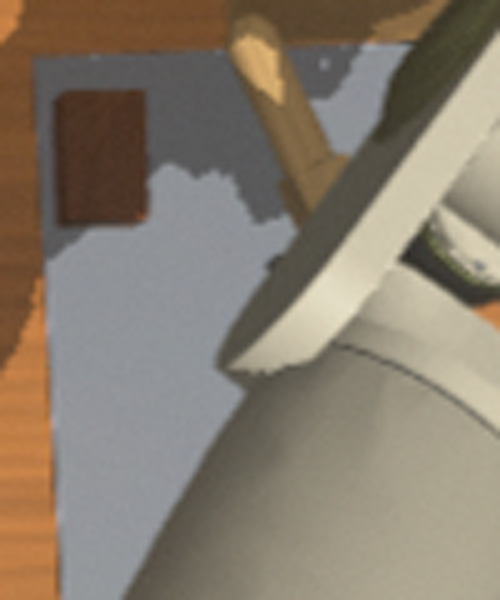

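```bash
python3 -m inch '[[[-1,-5,0,0,0,0,-5],[-1,-10,1,0,0,0,-13],[-1,-15,3,0,0,0,-20],[-1,-19.5,6,0,0,0,-25.4],[-1,-19.5,12,0,0,0,-25.4],[-1,-19.5,18,0,0,0,-25.4],[-1,-19.5,22,0,0,0,-25.4],[-1,-18.7,25.9,0,0,0,-25.4],[-1,-18.7,25.9,0,0,0,-25.4],[-1,-18.7,25.9,0,0,0,-25.4],[-1,-18.7,25.9,-5,0,0,-25.4],[-1,-18.7,25.9,-10,0,0,-25.4],[-1,-18.7,25.9,-12.2,0,0,-25.4],[-1,-18.7,25.9,-12.2,0,0,-25.4],[-1,-18.7,25.9,-12.2,0,0,-25.4],[-1,-18.7,25.9,-12.2,0,0,-25.4]]]'
python3 - <<'E'
from h import *
print(env.observe()["position"])
s=im("scene");d=im("top");crop(s,275,140,80,70,8,"pics/q2s.png");crop(d,310,160,70,80,7,"pics/q2t.png")
print(proj(d,[.535,-.0546,.06]),proj(s,[.535,-.0546,.06]))
E
```

```text
time_s: 45.32
position: [0.3903, -0.0465, 0.023]
tool_rot: [[-0.058, 0.002, 0.998], [-0.998, -0.001, -0.058], [0.001, -1.0, 0.002]]
ft_force: [0.7, -0.1, -1.2]
grip_width: 0.0268
[ 0.39025911 -0.04653841  0.02302703]
[357.57265544 189.26185872] [314.17378782 201.31097848]
```

View pics/q2s.png

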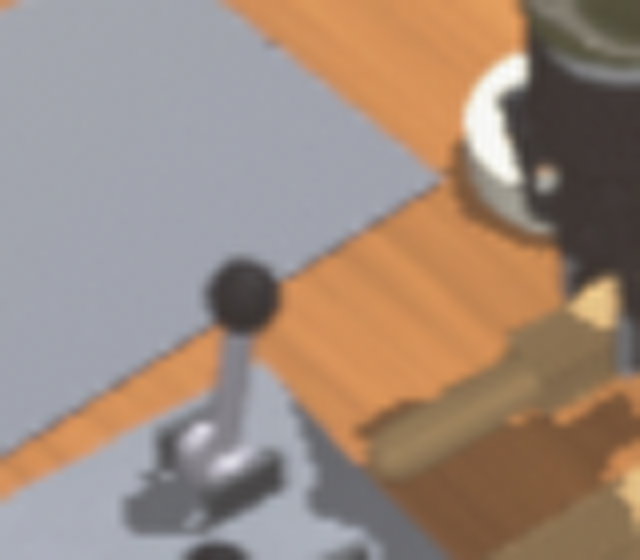

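View pics/q2t.png

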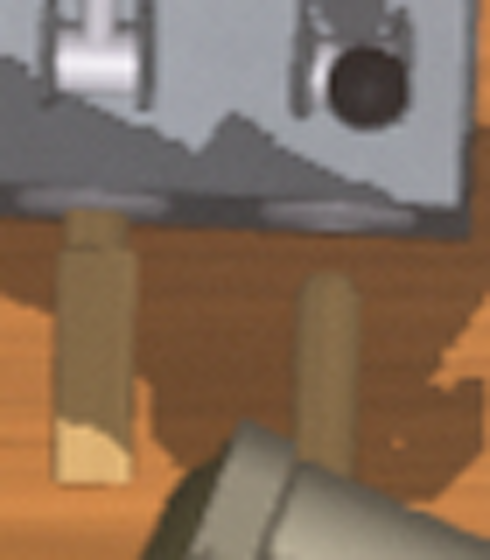

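```bash
python3 -m inch '[[[-1,1,-0.2,0,0,0,0],[-1,2,-0.26,0,0,0,0],[-1,3,-0.32,0,0,0,0],[-1,3,-0.32,0,0,0,0]]]'; python3 -m inch '[[[-1,1,-0.06,0,0,0,0],[-1,2,-0.11,0,0,0,0],[-1,2,-0.11,0,0,0,0]]]'
```

```text
time_s: 45.92
position: [0.4205, -0.0494, 0.022]
tool_rot: [[-0.057, 0.0, 0.998], [-0.998, -0.0, -0.057], [0.0, -1.0, 0.0]]
ft_force: [-0.5, -0.1, -0.0]
grip_width: 0.0265
time_s: 46.3
position: [0.4405, -0.0505, 0.0221]
tool_rot: [[-0.057, 0.001, 0.998], [-0.998, -0.0, -0.057], [0.0, -1.0, 0.001]]
ft_force: [-0.7, 0.2, -1.1]
grip_width: 0.0266
```

```bash
python3 -m inch '[[[-1,1,-0.06,0,0,0,0],[-1,2,-0.11,0,0,0,0],[-1,2,-0.11,0,0,0,0]]]'; python3 -m inch '[[[-1,0.5,-0.03,0,0,0,0],[-1,0.5,-0.03,0,0,0,0]]]';  python3 -m inch '[[[-1,0.3,-0.02,0,0,0,0],[-1,0.3,-0.02,0,0,0,0]]]'
```

```text
time_s: 46.68
position: [0.4605, -0.0516, 0.0221]
tool_rot: [[-0.057, 0.001, 0.998], [-0.998, -0.0, -0.057], [0.0, -1.0, 0.001]]
ft_force: [-0.7, 0.2, 0.5]
grip_width: 0.0266
time_s: 46.92
position: [0.4649, -0.0518, 0.0221]
tool_rot: [[-0.058, 0.0, 0.998], [-0.998, -0.0, -0.058], [0.0, -1.0, 0.0]]
ft_force: [0.2, -0.6, -0.6]
grip_width: 0.0269
time_s: 47.18
position: [0.4678, -0.052, 0.0221]
tool_rot: [[-0.058, 0.0, 0.998], [-0.998, -0.0, -0.058], [0.0, -1.0, 0.0]]
ft_force: [0.2, -0.6, -0.6]
grip_width: 0.0267
```

```bash
python3 -m inch '[[[-1,0.3,-0.02,0,0,0,0],[-1,0.3,-0.02,0,0,0,0]]]'; python3 -m inch '[[[-1,0.3,-0.02,0,0,0,0],[-1,0.3,-0.02,0,0,0,0]]]';python3 -m inch '[[[-1,0.2,-0.01,0,0,0,0],[-1,0.2,-0.01,0,0,0,0]]]'
```

```text
time_s: 47.42
position: [0.469, -0.0518, 0.0218]
tool_rot: [[-0.058, -0.004, 0.998], [-0.998, 0.001, -0.058], [-0.001, -1.0, -0.004]]
ft_force: [-7.0, 0.1, 1.8]
grip_width: 0.0268
time_s: 47.68
position: [0.4691, -0.0511, 0.0212]
tool_rot: [[-0.057, -0.011, 0.998], [-0.998, 0.003, -0.057], [-0.002, -1.0, -0.011]]
ft_force: [-15.7, 0.7, 6.3]
grip_width: 0.0267
time_s: 47.92
position: [0.469, -0.0509, 0.0211]
tool_rot: [[-0.057, -0.015, 0.998], [-0.998, 0.003, -0.057], [-0.002, -1.0, -0.015]]
ft_force: [-26.1, -0.8, 10.7]
grip_width: 0.0269
```

```bash
python3 -m inch '[[[-1,-0.6,0.03,0,0,0,0],[-1,-0.6,0.03,0,0,0,0],[-0.2,-0.6,0.03,0,0,0,0],[0.1,-0.6,0.03,0,0,0,0],[0.1,-0.6,0.03,0,0,0,0],[0.1,-0.6,0.03,0,0,0,0]]]'; python3 -m inch '[[[0.1,-0.6,0,3,0,0,0],[0.1,-0.6,0,8,0,0,0],[0.1,-3,0,13,0,0,0],[0.1,-9,0,18,0,0,0],[-1,-9,0,18,0,0,0],[-1,-9,0,18,0,0,0]]]'
python3 - <<'E'
from h import *
print(env.observe()["position"])
s=im("scene");d=im("top")
a=s["frame"][150:230,290:370,::-1];b=d["frame"][140:220,310:390,::-1]
cv2.imwrite("pics/i5.png",cv2.resize(np.hstack([a,b]),None,fx=5,fy=5,interpolation=cv2.INTER_CUBIC))
E
```

```text
time_s: 48.68
position: [0.4698, -0.0522, 0.0222]
tool_rot: [[-0.058, 0.0, 0.998], [-0.998, -0.0, -0.058], [0.0, -1.0, 0.0]]
ft_force: [-0.6, -0.1, 0.7]
grip_width: 0.0468
time_s: 49.42
position: [0.3797, -0.0523, 0.2024]
tool_rot: [[-0.058, 0.001, 0.998], [-0.998, -0.001, -0.058], [0.0, -1.0, 0.001]]
ft_force: [0.5, -0.4, -0.8]
grip_width: 0.0113
[ 0.37973884 -0.05231287  0.20237513]
```

View pics/i5.png

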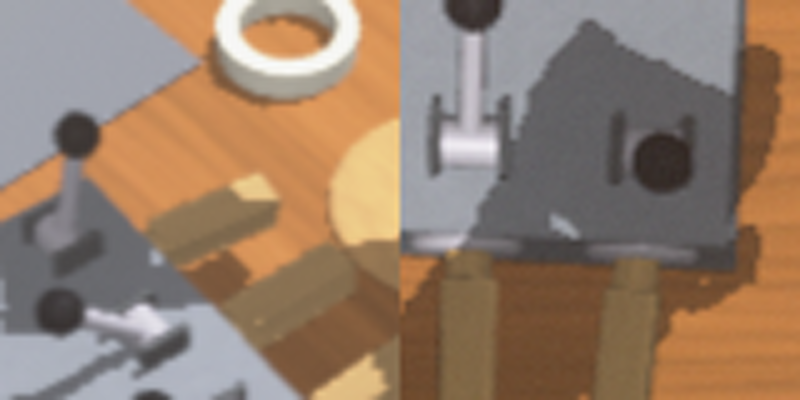

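Bar 3 is seated to the same depth as bar 2. Closing lever 3.

```bash
python3 -m inch '[[[-1,0,0,-4,0,0,0],[-1,6,-0.2,-8,0,0,0],[-1,12,-0.3,-8,0,0,0],[-1,13.5,-0.35,-8,0,0,0],[-1,15,-0.4,-8,0,0,0],[-1,17,-0.45,-8,0,0,0],[-1,18,-0.5,-8,0,0,0],[-1,19,-0.55,-8,0,0,0],[-1,20,-0.6,-8,0,0,0],[-1,21,-0.65,-8,0,0,0],[-1,22,-0.65,-8,0,0,0],[-1,22,-0.65,-8,0,0,0]]]'; python3 -m inch '[[[-1,0.5,-0.03,0,0,0,0],[-1,0.5,-0.03,0,0,0,0]]]'; python3 -m inch '[[[-1,0.4,-0.03,0,0,0,0],[-1,0.4,-0.03,0,0,0,0]]]'
```

```text
time_s: 51.02
position: [0.6011, -0.0589, 0.1224]
tool_rot: [[-0.058, 0.003, 0.998], [-0.998, -0.0, -0.058], [0.0, -1.0, 0.003]]
ft_force: [0.2, 1.2, -0.6]
grip_width: 0.0002
time_s: 51.28
position: [0.6052, -0.059, 0.1223]
tool_rot: [[-0.058, 0.001, 0.998], [-0.998, -0.0, -0.058], [0.0, -1.0, 0.001]]
ft_force: [0.6, -0.3, -0.4]
grip_width: 0.0
time_s: 51.52
position: [0.6066, -0.0591, 0.1221]
tool_rot: [[-0.058, -0.005, 0.998], [-0.998, 0.0, -0.058], [-0.0, -1.0, -0.006]]
ft_force: [-11.7, 0.9, 5.2]
grip_width: -0.0
```

```bash
python3 -m inch '[[[-1,0.5,-0.02,0,0,0,0],[-1,0.5,-0.02,0,0,0,0]]]'; python3 -m inch '[[[-1,-3,0,0,0,0,0],[-1,-8,0,4,0,0,0],[-1,-14,0,10,0,0,0],[-1,-20,0,14,0,0,0],[-1,-25,0,14,0,0,0],[-1,-25,4,14,0,0,0],[-1,-25,4,14,0,0,0]]]'
python3 - <<'E'
from h import *
print(env.observe()["position"])
s=im("scene");d=im("top")
a=s["frame"][150:260,275:385,::-1];b=d["frame"][115:225,268:378,::-1]
cv2.imwrite("pics/l4.png",cv2.resize(np.hstack([a,b]),None,fx=3.6,fy=3.6,interpolation=cv2.INTER_CUBIC))
crop(d,395,110,110,150,4,"pics/r1t.png"); crop(d,265,110,120,120,6,"pics/r2t.png")
E
```

```text
time_s: 51.78
position: [0.607, -0.059, 0.1219]
tool_rot: [[-0.057, -0.017, 0.998], [-0.998, 0.001, -0.057], [-0.0, -1.0, -0.017]]
ft_force: [-32.7, -1.0, 15.5]
grip_width: -0.0002
time_s: 52.65
position: [0.3629, -0.0183, 0.2632]
tool_rot: [[-0.056, 0.003, 0.998], [-0.998, -0.001, -0.056], [0.001, -1.0, 0.003]]
ft_force: [0.5, -0.2, -0.4]
grip_width: -0.0
[ 0.36293362 -0.01834791  0.2632455 ]
```

View pics/l4.png

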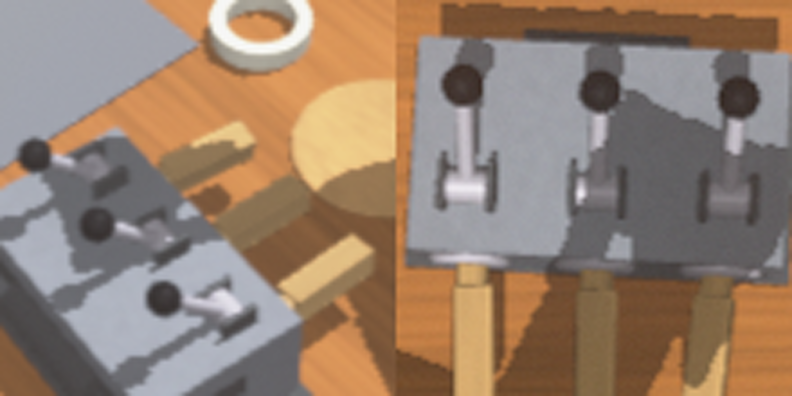

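View pics/r2t.png

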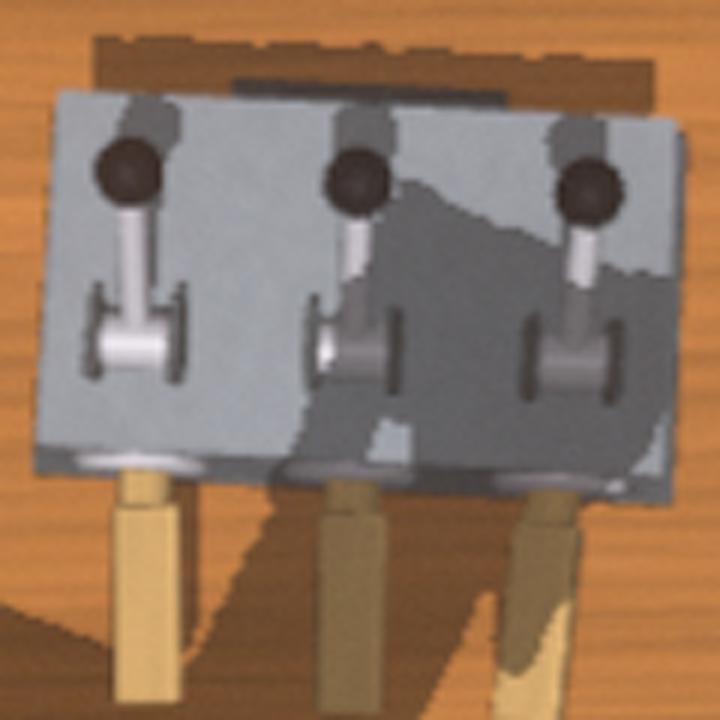

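View pics/r1t.png

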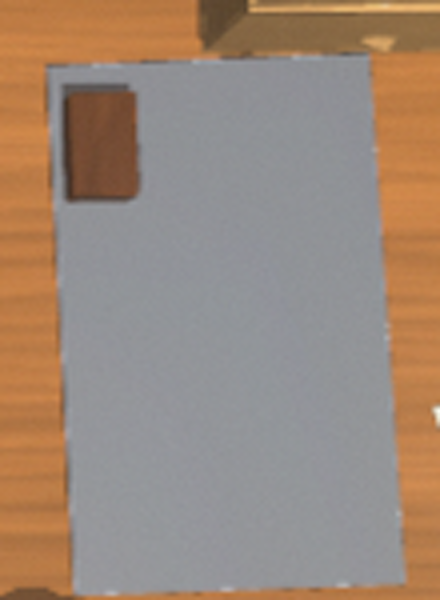

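All levers are closed, the block is untouched and the mat is clear. Bar 3 looks slightly skewed, so I'll measure seating depth and skew of all three.

Run:
```python
from h import *
s=im("scene");d=im("top")
crop(d,278,185,90,50,8,"pics/r3t.png"); crop(s,310,170,75,65,8,"pics/r3s.png")
```

```text
(no output)
```

View pics/r3t.png

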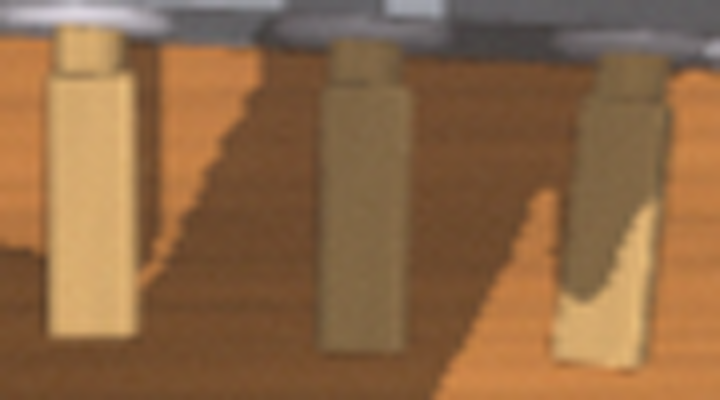

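View pics/r3s.png

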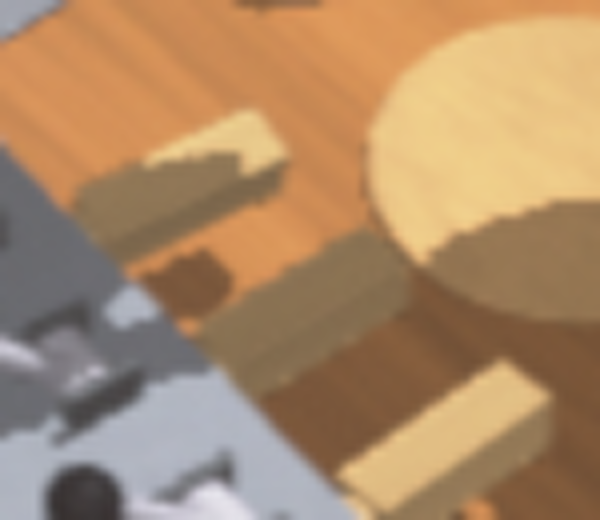

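Run:
```python
from h import *
d=im("top")
T=lambda u,x0,y0,k:((u[0]+.5)/k-.5+x0,(u[1]+.5)/k-.5+y0)
ex=np.array([np.cos(np.radians(-3.3)),np.sin(np.radians(-3.3))]);ey=np.array([-ex[1],ex[0]]);H=np.array([.5405,.0345])
for f,b in(((91,72),(95,336)),((367,85),(362,350)),((627,98),(600,364))):
    F=onz(d,T(f,278,185,8),.074)[:2];B=onz(d,T(b,278,185,8),.074)[:2]
    print("front",((F-H)@ex*1e3).round(1),((F-H)@ey*1e3).round(1),"back",((B-H)@ex*1e3).round(1),((B-H)@ey*1e3).round(1),"yaw rel",(np.degrees(np.arctan2(*(F-B)[::-1]))+3.3).round(2),"len",np.linalg.norm(F-B).round(4))
```

```text
front -21.1 85.7 back -104.8 79.6 yaw rel 4.13 len 0.0839
front -20.9 -2.4 back -104.9 -5.1 yaw rel 1.81 len 0.084
front -21.0 -85.1 back -105.5 -80.4 yaw rel -3.23 len 0.0846
```

All three bars read front −21 mm and back −105 mm, against −20 and −105 expected for fully seated, with a few degrees of skew within the collet play. Now the knob. I'll use the half-turned grasp (jaw at +115°) so joint 6 stays in range while turning clockwise.

```bash
python3 -m inch '[[[0.1,0,5,0,0,0,10],[0.1,0,10,0,0,0,20],[0.1,3,15,0,0,0,31],[0.1,6,20,0,0,0,41],[0.1,9,26,0,0,0,52],[0.1,13.2,32.8,0,0,0,62],[0.1,13.2,32.8,0,0,0,73],[0.1,13.2,32.8,0,0,0,83],[0.1,13.2,32.8,0,0,0,94],[0.1,13.2,32.8,0,0,0,104],[0.1,13.2,32.8,0,0,0,104],[0.1,13.2,32.8,0,0,0,104]]]'; python3 -m inch '[[[0.1,0,0,0,0,0,10],[0.1,0,0,0,0,0,20],[0.1,0,0,0,0,0,31],[0.1,0,0,0,0,0,41],[0.1,0,0,0,0,0,52],[0.1,0,0,0,0,0,62],[0.1,0,0,0,0,0,73],[0.1,0,0,0,0,0,83],[0.1,0,0,0,0,0,94],[0.1,0,0,0,0,0,104],[0.1,0,0,-6,0,0,104],[0.1,0,0,-12,0,0,104],[0.1,0,0,-14,0,0,104],[0.1,0,0,-14,0,0,104],[0.1,0,0,-14,0,0,104]]]'
python3 - <<'E'
from h import *
o=env.observe();print(o["position"],o["q"].round(1))
s=im("scene");d=im("top");crop(s,375,205,75,75,8,"pics/t1s.png");crop(d,170,165,80,75,6,"pics/t1t.png")
E
```

```text
time_s: 54.4
position: [0.496, 0.3084, 0.2617]
tool_rot: [[0.983, -0.0, -0.182], [0.182, -0.0, 0.983], [-0.0, -1.0, -0.0]]
ft_force: [-0.0, 0.2, -0.6]
grip_width: 0.0473
time_s: 56.28
position: [0.4964, 0.3088, 0.1234]
tool_rot: [[-0.417, 0.002, -0.909], [0.909, 0.001, -0.417], [-0.0, -1.0, -0.002]]
ft_force: [0.3, 0.5, 0.8]
grip_width: 0.0471
[0.4964476  0.30878447 0.12343714] [ 20.3  29.   76.1  -0.   74.8 -94.3]
```

View pics/t1s.png

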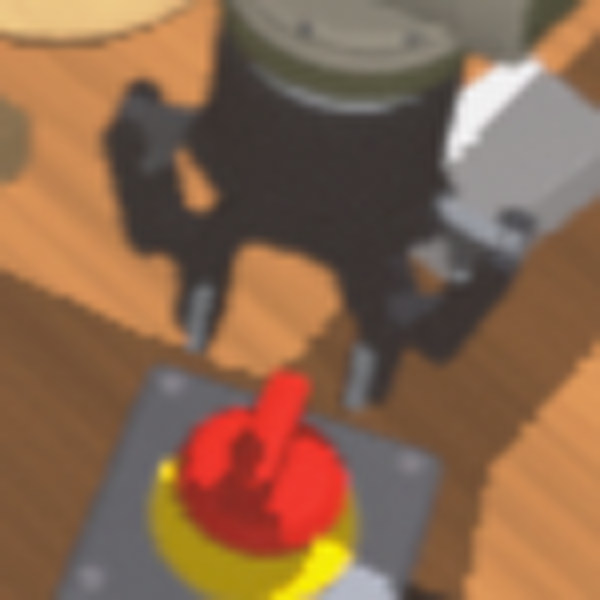

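View pics/t1t.png

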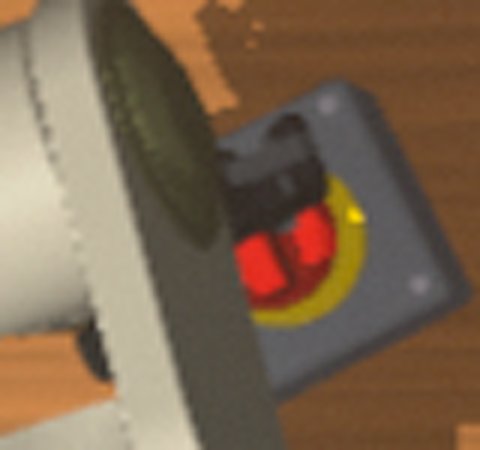

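```bash
python3 -m inch '[[[0.1,-0.15,0.1,-2,0,0,0],[0.1,-0.15,0.1,-4,0,0,0],[0.1,-0.15,0.1,-4,0,0,0]]]'; python3 -m inch '[[[0.1,0,0,-1.1,0,0,0],[0.1,0,0,-1.1,0,0,0],[0.1,0,0,-1.1,0,0,0]]]'
python3 - <<'E'
from h import *
o=env.observe();print(o["position"])
s=im("scene");crop(s,375,205,75,75,8,"pics/t2s.png")
E
```

```text
time_s: 56.75
position: [0.4939, 0.3094, 0.0819]
tool_rot: [[-0.418, -0.001, -0.909], [0.909, -0.0, -0.418], [0.0, -1.0, 0.001]]
ft_force: [-0.5, -0.4, -0.0]
grip_width: 0.0472
time_s: 57.12
position: [0.4944, 0.3096, 0.0715]
tool_rot: [[-0.418, 0.001, -0.909], [0.909, 0.0, -0.418], [-0.0, -1.0, -0.001]]
ft_force: [-0.4, -1.1, -0.1]
grip_width: 0.0474
[0.49438917 0.30960196 0.07154047]
```

View pics/t2s.png

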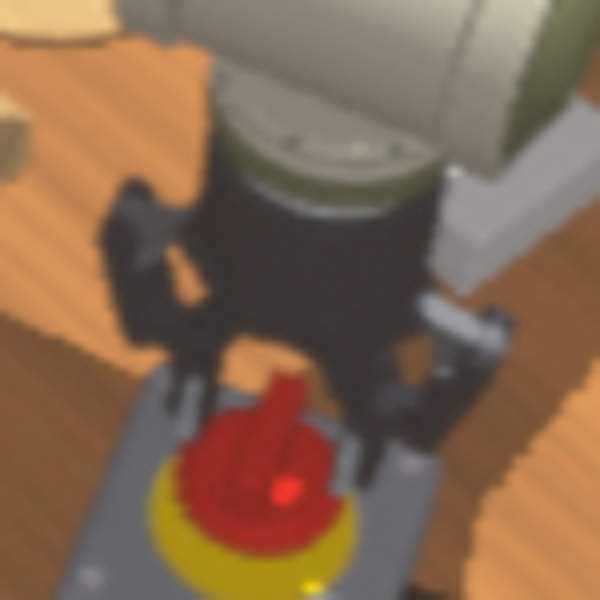

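Straddling the grip bar. Close gently, then turn clockwise.

```bash
python3 -m inch '[[[-0.5,0,0,0,0,0,0],[-1,0,0,0,0,0,0],[-1,0,0,0,0,0,0],[-1,0,0,0,0,0,0],[-1,0,0,0,0,0,0]]]' 40; python3 -m inch '[[[-1,0,0,0,0,0,-6],[-1,0,0,0,0,0,-12],[-1,0,0,0,0,0,-18],[-1,0,0,0,0,0,-24],[-1,0,0,0,0,0,-30],[-1,0,0,0,0,0,-30]]]'
python3 - <<'E'
from rig import env
o=env.observe();print(o["wrist_torque"].round(2),o["ft_force"].round(1))
E
```

```text
time_s: 57.8
position: [0.4945, 0.3087, 0.0714]
tool_rot: [[-0.418, 0.0, -0.909], [0.909, -0.001, -0.418], [-0.002, -1.0, 0.0]]
ft_force: [0.2, -5.7, 2.2]
grip_width: 0.0131
time_s: 58.55
position: [0.4944, 0.3102, 0.0715]
tool_rot: [[0.092, 0.001, -0.996], [0.996, 0.001, 0.092], [0.001, -1.0, -0.001]]
ft_force: [-0.2, 3.1, 1.8]
grip_width: 0.013
[ 0.75 -0.04 -0.05] [-0.2  3.1  1.8]
```

```bash
python3 -m inch '[[[-1,0,0,0,0,0,-6],[-1,0,0,0,0,0,-12],[-1,0,0,0,0,0,-18],[-1,0,0,0,0,0,-24],[-1,0,0,0,0,0,-30],[-1,0,0,0,0,0,-30]]]'; python3 -c "
from rig import env
o=env.observe();print(o['wrist_torque'].round(2),o['ft_force'].round(1))"; python3 -m inch '[[[-1,0,0,0,0,0,-4],[-1,0,0,0,0,0,-6],[-1,0,0,0,0,0,-6]]]'; python3 -c "
from rig import env
o=env.observe();print(o['wrist_torque'].round(2),o['ft_force'].round(1))"
```

```text
time_s: 59.3
position: [0.4951, 0.3115, 0.0717]
tool_rot: [[0.577, 0.003, -0.817], [0.817, 0.004, 0.577], [0.005, -1.0, -0.0]]
ft_force: [2.8, 10.1, 1.4]
grip_width: 0.0127
[ 1.82 -0.45 -0.07] [ 2.8 10.1  1.4]
time_s: 59.68
position: [0.4953, 0.3116, 0.0717]
tool_rot: [[0.658, 0.004, -0.753], [0.753, 0.005, 0.658], [0.006, -1.0, 0.0]]
ft_force: [3.0, 10.0, 0.6]
grip_width: 0.0132
[ 2.05 -0.61  0.04] [ 3.  10.   0.6]
```

```bash
for i in 1; do python3 -m inch '[[[-1,0,0,0,0,0,-4],[-1,0,0,0,0,0,-4],[-1,0,0,0,0,0,-4]]]'; python3 -c "
from rig import env
o=env.observe();print(o['wrist_torque'].round(2),o['ft_force'].round(1),o['q'].round(1))"; done;python3 -m inch '[[[-1,0,0,0,0,0,-4],[-1,0,0,0,0,0,-4],[-1,0,0,0,0,0,-4]]]'; python3 -c "
from rig import env
o=env.observe();print(o['wrist_torque'].round(2),o['ft_force'].round(1))"
```

```text
time_s: 60.05
position: [0.4954, 0.3117, 0.0718]
tool_rot: [[0.709, 0.004, -0.705], [0.705, 0.005, 0.709], [0.006, -1.0, 0.001]]
ft_force: [3.3, 10.6, -0.1]
grip_width: 0.0132
[ 2.06 -0.64  0.02] [ 3.3 10.6 -0.1] [ 20.5  32.1  80.    0.2  67.6 -24.4]
time_s: 60.42
position: [0.4956, 0.3117, 0.0718]
tool_rot: [[0.756, 0.004, -0.655], [0.655, 0.004, 0.756], [0.006, -1.0, 0.0]]
ft_force: [3.5, 9.9, -0.8]
grip_width: 0.013
[ 1.98 -0.77  0.54] [ 3.5  9.9 -0.8]
```

```bash
python3 -m inch '[[[-1,0,0,0,0,0,-4],[-1,0,0,0,0,0,-4],[-1,0,0,0,0,0,-4]]]'; python3 -c "
from rig import env
o=env.observe();print(o['wrist_torque'].round(2),o['ft_force'].round(1))";  python3 -m inch '[[[-1,0,0,0,0,0,-4],[-1,0,0,0,0,0,-4],[-1,0,0,0,0,0,-4]]]'; python3 -c "
from rig import env
from h import *
o=env.observe();print(o['wrist_torque'].round(2),o['ft_force'].round(1))
s=im('scene');crop(s,375,205,75,75,8,'pics/t3s.png')"
```

```text
time_s: 60.8
position: [0.4956, 0.3116, 0.0718]
tool_rot: [[0.798, 0.005, -0.602], [0.602, 0.004, 0.798], [0.006, -1.0, 0.0]]
ft_force: [2.9, 10.8, 0.8]
grip_width: 0.0129
[ 1.8  -0.8   1.36] [ 2.9 10.8  0.8]
time_s: 61.18
position: [0.4957, 0.3116, 0.0719]
tool_rot: [[0.838, 0.005, -0.546], [0.546, 0.003, 0.838], [0.006, -1.0, 0.0]]
ft_force: [4.5, 10.4, 0.3]
grip_width: 0.0129
[ 1.74 -0.85  2.08] [ 4.5 10.4  0.3]
```

View pics/t3s.png

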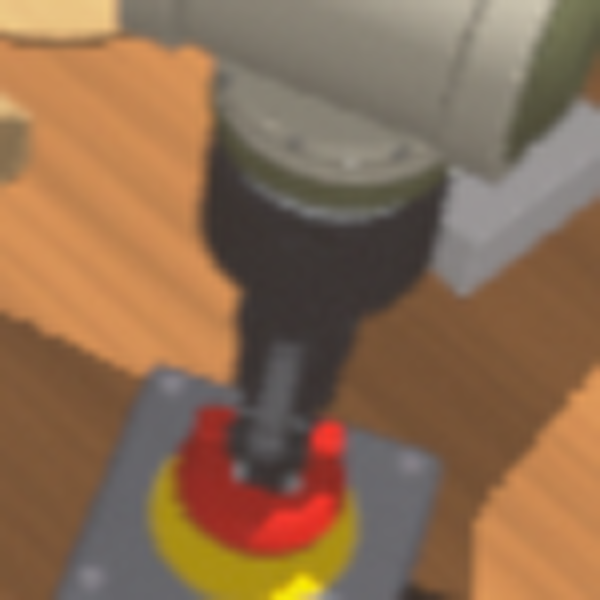

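Torque climbs linearly (0.5→1.4→2.1 N·m) with the knob no longer following, so it is at the stop. Release, lift, check.

```bash
python3 -m inch '[[[-0.3,0,0,0,0,0,0],[0.1,0,0,0,0,0,0],[0.1,0,0,0,0,0,0],[0.1,0,0,0,0,0,0],[0.1,0,0,4,0,0,0],[0.1,0,0,8,0,0,0],[0.1,0,0,14,0,0,0],[0.1,0,0,20,0,0,0],[0.1,-6,0,20,0,0,0],[0.1,-12,0,20,0,0,0],[0.1,-17,-6,20,0,0,0],[0.1,-17,-12,20,0,0,0],[0.1,-17,-18,20,0,0,0],[0.1,-17,-18,20,0,0,0]]]';  python3 - <<'E'
from h import *
s=im("scene");d=im("top")
a=s["frame"][235:310,370:445,::-1];b=d["frame"][165:240,180:255,::-1]
cv2.imwrite("pics/z1.png",cv2.resize(np.hstack([a,b]),None,fx=5.2,fy=5.2,interpolation=cv2.INTER_CUBIC))
cv2.imwrite("pics/z2.png",d["frame"][:,:,::-1]);crop(d,255,105,140,130,5,"pics/z3.png");crop(s,270,130,125,115,5,"pics/z4.png")
E
```

```text
time_s: 62.98
position: [0.324, 0.1268, 0.2714]
tool_rot: [[0.845, 0.001, -0.536], [0.536, -0.0, 0.845], [0.001, -1.0, -0.001]]
ft_force: [0.2, 0.1, 0.4]
grip_width: 0.0467
```

View pics/z1.png

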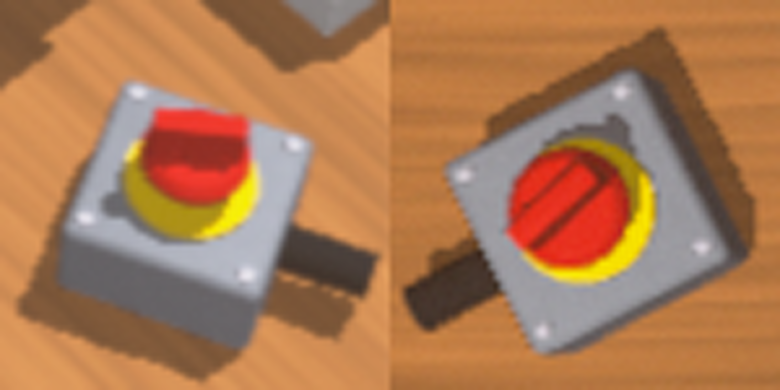

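View pics/z2.png

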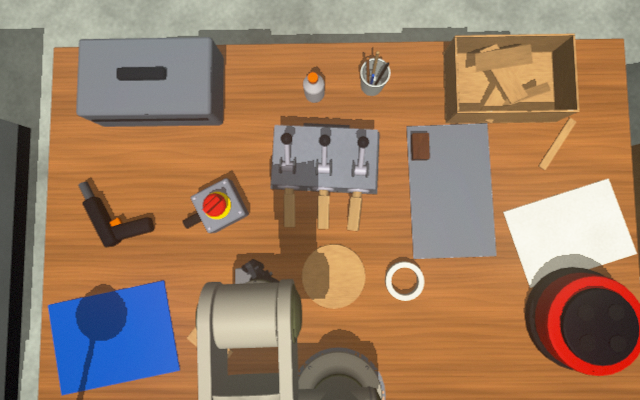

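View pics/z3.png

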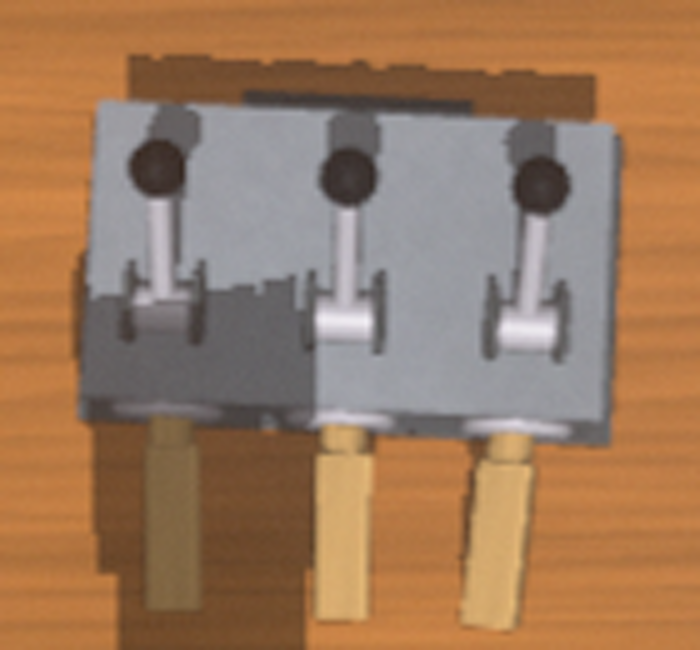

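View pics/z4.png

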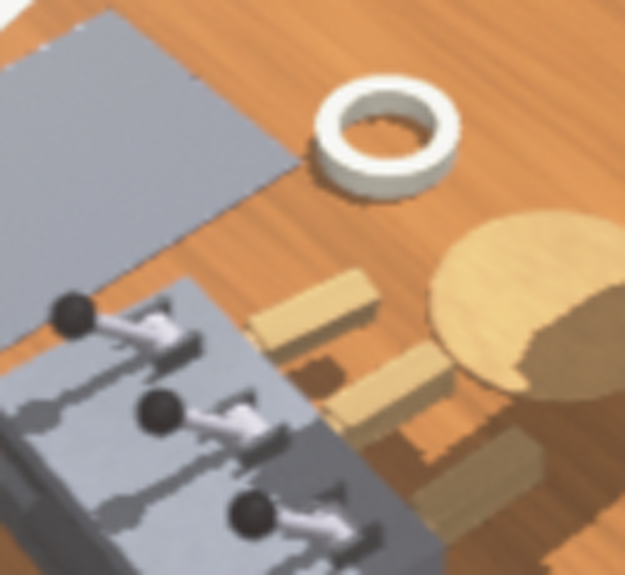

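Everything checks out: knob turned, levers closed, bars seated, block in place, robot clear. Handing in.

```bash
python3 -c "
from rig import env
print(env.close_job(), env.observe()['time_s'])"
```

```text
the job is handed in; nothing more can be done
the job is handed in; nothing more can be done
```

The job is handed in at about 63 s, with every step done in the order asked.

**What I did**
- **Stop button:** I pressed it right down first. It travelled 10 mm from contact and then bottomed out, with the force rising to 29 N.
- **Bars:** I pushed all three, round end first, into collets 1, 2 and 3 until each met the depth stop at 26–28 N, closing each lever fully before fetching the next.
- **Knocked bar:** The last bar had been knocked right beside the sanding block. I measured it again before picking it up, and the block did not move.
- **Reset knob:** I turned it about 75° clockwise until the torque rose steadily against its stop.

**What the last checks showed**
- **Seating:** Measured before the reset, all three shoulders sat 21 mm and all rear ends 105 mm in front of the head, against 20 and 105 mm expected.
- **Levers and mat:** Lever 1's ball triangulated to the closed position. I judged levers 2 and 3 from the stop force and from their balls lining up with lever 1's. No bars are left on the mat.
- **Button:** It had sprung back up after the press, and the final pictures show the knob turned with the robot clear of everything.

**What disagreed**
- **Fingertip height:** The real fingertips are about 28 mm short of the reported tool point, so I set heights by touch and camera.
- **Cameras:** The two views differed by 2–4 mm, so I averaged them where I measured in both.
- **Bar skew:** The clamped bars sit skewed by about 2–4°, roughly what the 27 mm holes allow a 24 mm bar. I left them that way.

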